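Build a mini burger on the warming tray

ROBOT

A 7-joint arm with a two-finger parallel gripper is mounted at the origin on the work surface. World frame = base frame: x ahead of the robot, y to its left, z up, the work surface at z = 0. Lengths are in m, angles in rad, forces in N, time in s.
With the tool pointing down it reaches from about 0.425 to 0.875 m from the base axis. Payload 4.7 kg.
Tool frame: the origin (TCP) lies on the centre line of the jaws, within the pads' length; the fingertips stand ahead of it and the grasp point (between the pads) lies 8 mm behind it (ctrl.finger_overhang is the x of the fingertips in the tool frame, in m); x points along the fingers, z is the direction in which the jaws open and shut, and the axes are right-handed (so a half turn about x gives the same grasp; the last joint's range is limited). The gripper opens to 87 mm and grips with 3 to 60 N. Pads are 19 mm wide; open, the fingers measure 117 mm over their backs; the gripper's body (75 mm by 190 mm) begins 51 mm behind the grasp point.
Start: joints at [1.286, 0.321, -0.07, 1.45, 0.023, 1.371, -0.057], TCP at [0.191, -0.621, 0.234] pointing down, gripper open.
Joint ranges: [-2.86, 2.86], [-0.3, 2.09], [-1.38, 1.24], [0.06, 2.45], [-1.56, 4.7], [0.09, 2.05], [-2.69, 2.69]. Speed limits (rad/s): [2.57, 2.57, 3.14, 3.14, 3.14, 3.14, 3.14].

INTERFACE

Orientations are given as a rotation vector (axis times angle).
In Python, from bench import readout, viewer, job, nets, ctrl gives the robot as it stands.
- The arm moves only by the shell command python3 -m creep 'ROWS' [FORCE]. ROWS is JSON, a list of rows, each an object with "linear": the shift along the tool's x, y, z in m, a list of three; "twist": the turn, a rotation vector about the tool's x, y, z in degrees, a list of three; "fingers": the gripper's target within -1 to 1 (shut at 1, half-way at 0, fully open at -1). A call has 1 to 8 rows; each row is the pose to reach, as a shift and turn from the pose commanded when the call began, along the tool's axes at that moment; what a row does not reach only later rows make up. A row lasts 1/12 s, in which the tool goes at most 41.7 mm and 7.16 degrees, less where a joint would pass 70% of its speed; a pose out of reach is approached as far as the arm can. A call with a gripper value outside its range is refused whole. The fingers move at their own pace and stop on an object; FORCE is the grip in N (left out, the last holds). Time passes only in rows, so rows that repeat a pose let the fingers close. It gives the time, the measured TCP pose, the force and the opening at its end, in the units of the state.
- readout.get_state(): the state, without advancing time (a new reading comes with each control period).
- viewer.get_image(name): name is "scene" or "top" or "wrist"; returns (picture, depth): 400x640x3 uint8, red, green, blue; 400x640 float32, m along the optical axis (not along the pixel's ray), 0 where there is no reading.
- viewer.camera_params(name): a dict with "K" (3x3 intrinsics, pixels), "cam_to_world" (4x4, takes a point from camera to world coordinates). Camera axes: x right, y down, z forward; pixel columns grow to the right and rows downward; lengths in m; the calibration is good to about 2 mm. A picture is of the moment at which its call begins: read the wrist's pose just before it. camera_params takes no time and is no camera call; for the wrist camera it gives the pose at the moment of the call.
- job.close_job(): hands the job in, once; it reports no verdict.
Trained networks look in the newest picture that a camera, given by its name, has taken for a name from the list of things; names that differ only in an ending like _2 or _b are one class to them, and where a whole thing is asked for, a point or a joint stands for the part that bears it (a point fixed in the world has none). Each returns a list of dicts, best first, with "conf" (0 to 1); they miss things now and then, are a little off and sometimes report something else, mostly with a low value. They report only what shows in the picture. A call takes as long as a camera call. They do not tell look-alikes from the thing itself.
- nets.boxes_of(camera, label): "centre" ([x, y, z] in m, in world coordinates, good to about 4 mm: the middle of the surface that is visible of it).
- nets.place_of(camera, label): "centre" ([x, y, z] in m, in world coordinates, good to about 4 mm: a listed point, or the origin of a listed thing).
The state is a dict: "time": time; "joint_positions": joint angles; "qd": joint speeds; "joint_torque": joint torques, N m; "position": TCP position; "tool_rot": TCP orientation; "ft_force": force on the tool from outside, world axes, zero at the start; "torque": the same for the moment, N m; "grip_width": opening from 0.0 (shut) to 1.0 (fully open).
Only numpy, scipy, OpenCV 4.12 (cv2) and the standard library are available. Lean on these libraries where they do the work, as an engineer would, in place of code of your own. Each camera call takes 0.05 s, during which the arm holds its last target.

TASK

Build the mini burger on the plate that stands on the warming tray: lay the bun base in the middle of the plate, the patty on it and the domed bun top on that, each set down (not dropped) and neatly centred on the one below, right way up. Also switch the tray on, by sliding the thumb slide in its control panel all the way towards the pilot lamp. Leave the plate flat on the tray's glass, and leave the milk, the mug and the jar where they stand.

Things in the scene. Friction and masses are not known exactly. Their poses are not given: they have to be found in the camera images.
- tray: Electric warming tray, fixed: 240 mm (x) by 375 mm (y), 42 mm high. Steel case, dark glass top, bare steel control panel (64 mm wide) across its +y end, low black handle at its -y end. Origin: centre of the underside; z up. The whole top, glass and panel alike, is level at z = 42 mm; glass spans x -116 to 116, y -172 to 114 mm.
- switch (a joint): Position of the thumb slide: 0 = fully off, 0.014 m = fully on (end stop); it grows along the tray's +x, towards the pilot lamp. It starts within 1.5 mm of off. It has about 2 N of friction and stays where it is left; no spring, no detent.
- thumb_slide (a point): Centre of the black thumb slide, level with the panel face; moves with it; axes as the tray. The slide, 48 mm along the tray x (its travel) by 28 mm, lies flush in a black-trimmed slot 64 x 28 mm along x. Its middle is a hollow 34 mm (x) by 28 mm, 6 mm deep; a 7 mm ridge at each end rises flush with the face. A fingertip in the hollow pushes an end ridge. The slot sides are the panel.
- pilot_lamp (a point): Small round amber pilot lamp (15 mm) on the panel, beyond the 'on' end of the slot, 58 mm from the slot's middle towards the tray's +x.
- plate: White round plate, loose, about 450 g, standing on the tray's glass. 210 mm across, 19 mm high at the rim. Flat floor about 120 mm across, 5 mm thick. Origin: centre of its underside; z up.
- board: Wooden chopping board, fixed: 340 mm (x) by 210 mm (y) by 20 mm thick. Origin: centre of its underside.
- bun_base: Bottom half of a small toasted bun: flat crusty disc 64 mm across, 18 mm thick, pale flat cut face up. Straight sides, about 35 g. Firm. Lies on the board (which of the three places varies). Origin: centre of its underside; z up.
- patty: Burger patty: dark brown flat disc, 60 mm across, 13 mm thick, about 60 g. Firm. Lies on the board. Origin: centre of its underside; z up.
- bun_top: Top half of the bun: seeded dome 65 mm across, 30 mm high, with flat pale underside; its sides are straight up to 15 mm, the dome above that. About 45 g. Firm. Lies on the board, dome up. Origin: centre of its underside; z up.
- milk: Bystander: white plastic milk bottle, 84 mm across, 183 mm high. Origin: centre of its underside.
- mug: Bystander: white mug, 80 mm across, 92 mm high, handle to its +y. Origin: centre of its underside.
- jar: Bystander: glass jar with a metal lid, 68 mm across, 105 mm high. Origin: centre of its underside.
There are look-alikes about, which are no part of the job. What is shaped like the bun_top but pink is not meant. Several things have the shape of the patty; the one meant has the colours described above.

How it is judged:
On the way, in this order (a step that is already met when the one before it is completed fails the run):
1. the bun base lies in the middle of the plate, let go (horizontal distance between bun_base and plate below 0.015 m and z of bun_base in the frame of plate between 0.002 and 0.008 m and angle between bun_base's own z axis and vertical below 0.1 rad and contact force between the fingers and bun_base below 0.1 N), for 0.2 s.
2. the patty lies centred on the bun base, let go (horizontal distance between patty and bun_base below 0.01 m and z of patty in the frame of bun_base between 0.015 and 0.021 m and contact force between the fingers and patty below 0.1 N), for 0.2 s.
3. the bun top lies centred on the patty, let go (horizontal distance between bun_top and patty below 0.01 m and z of bun_top in the frame of patty between 0.01 and 0.016 m and contact force between the fingers and bun_top below 0.1 N), for 0.2 s.
At the end, for the whole second after the job is handed in: Bun base flat on the plate within 15 mm of its centre; patty on it and bun top (dome up) on the patty, each within 10 mm of the centre of the one below; plate flat on the tray's glass; all at rest; thumb slide at least 11 of its 14 mm towards the lamp (horizontal distance between bun_base and plate below 0.015 m and z of bun_base in the frame of plate between 0.002 and 0.008 m and angle between each of bun_base, bun_top's own z axis and vertical below 0.1 rad and horizontal distance between patty and bun_base below 0.01 m and z of patty in the frame of bun_base between 0.015 and 0.021 m and horizontal distance between bun_top and patty below 0.01 m and z of bun_top in the frame of patty between 0.01 and 0.016 m and value of joint switch above 0.011 m and z of plate in the frame of tray between 0.039 and 0.045 m and angle between plate's own z axis and vertical below 0.05 rad and linear speed of each of bun_top, patty, bun_base, plate below 0.02 m/s); the robot touches nothing.
It fails at once if a part of the burger is dropped or thrown (moves faster than 0.55 m/s, a fall of about 15 mm, out of the fingers) ((linear speed of bun_base above 0.55 m/s and contact force between the fingers and bun_base below 0.05 N) or (linear speed of patty above 0.55 m/s and contact force between the fingers and patty below 0.05 N) or (linear speed of bun_top above 0.55 m/s and contact force between the fingers and bun_top below 0.05 N)).
It fails at once if the milk, the mug or the jar is moved (by more than 30 mm) or knocked over (distance of any of milk, mug, jar from where it was at the start of the episode above 0.03 m or angle between any of milk, mug, jar's own z axis and vertical above 0.3 rad).
It also fails if it takes over 72 s, if anything falls off the work surface, if the arm or the gripper's body presses on something with over 40 N, if the wrist force passes 120 N, or if a joint passes its speed limit or range.

## Working session

There is one attempt and no reset: what is moved stays moved. The work goes in short steps, Python scripts to look and compute and a shell command to move; the robot and the scene stay as the last step left them, time stands still between calls to the robot, and variables do not carry over. Pictures are saved under pics/ and viewed, and the job is handed in when it is done.

```bash
ls; mkdir -p pics; cat > h.py <<'E'
import numpy as np, cv2
from bench import readout, viewer, job, nets, ctrl
from scipy.spatial.transform import Rotation as R
def snap(c,name):
    p,d=viewer.get_image(c); cv2.imwrite('pics/'+name+'.png',p[:,:,::-1]); np.save('pics/'+name+'_d.npy',d); return p,d
def px(c,u,v,d,P=None):
    P=P or viewer.camera_params(c); K=np.array(P['K']);z=d[int(v),int(u)]
    q=np.array([(u-K[0,2])/K[0,0]*z,(v-K[1,2])/K[1,1]*z,z,1]); return (np.array(P['cam_to_world'])@q)[:3]
E
python3 - <<'E'
from h import *
np.set_printoptions(precision=4,suppress=True)
s=readout.get_state(); print({k:np.round(v,3) for k,v in s.items()}, ctrl.finger_overhang)
print(R.from_rotvec(s['tool_rot']).as_matrix())
for c in ['scene','top']: snap(c,c+'0')
for n in ['tray','thumb_slide','pilot_lamp','plate','board','bun_base','patty','bun_top','milk','mug','jar']:
    for c in ['top']:
        print(n,c,[(np.round(x['centre'],3),round(x['conf'],2)) for x in nets.place_of(c,n)])
E
```

```text
pics
{'time': np.float64(0.0), 'joint_positions': array([ 1.286,  0.322, -0.07 ,  1.452,  0.023,  1.371, -0.057]), 'qd': array([ 0.   , -0.   ,  0.001,  0.   , -0.003, -0.001,  0.   ]), 'joint_torque': array([  0.001, -49.129,  -0.404, -31.253,  -0.064,   0.044,   0.   ]), 'position': array([ 0.191, -0.621,  0.232]), 'tool_rot': array([ 0.987,  1.338, -0.986]), 'ft_force': array([ 0.15 , -0.38 , -0.084]), 'torque': array([-0.029,  0.002, -0.009]), 'grip_width': np.float64(0.997)} 0.011
[[-0.0007  0.9557  0.2944]
 [ 0.0018  0.2944 -0.9557]
 [-1.     -0.0001 -0.0019]]
tray top [(array([ 0.51 , -0.135, -0.003]), 0.74), (array([ 0.786, -0.14 ,  0.002]), 0.69), (array([0.509, 0.313, 0.02 ]), 0.5), (array([0.777, 0.042, 0.006]), 0.46)]
thumb_slide top []
pilot_lamp top [(array([0.536, 0.023, 0.043]), 0.82)]
plate top [(array([ 0.519, -0.18 ,  0.042]), 0.79), (array([ 0.782, -0.14 , -0.001]), 0.16)]
board top [(array([ 0.51 ,  0.269, -0.001]), 0.71)]
bun_base top [(array([0.392, 0.247, 0.024]), 0.9), (array([ 0.516, -0.181,  0.042]), 0.68)]
patty top [(array([ 0.518,  0.487, -0.   ]), 0.67), (array([0.511, 0.314, 0.018]), 0.55), (array([0.478, 0.01 , 0.042]), 0.53)]
bun_top top [(array([0.596, 0.211, 0.02 ]), 0.86), (array([0.764, 0.232, 0.   ]), 0.77)]
milk top [(array([0.537, 0.022, 0.043]), 0.72), (array([0.48 , 0.008, 0.04 ]), 0.45)]
mug top [(array([ 0.782, -0.138, -0.   ]), 0.95)]
jar top [(array([ 0.226, -0.345, -0.002]), 0.66)]
```

View pics/top0.png

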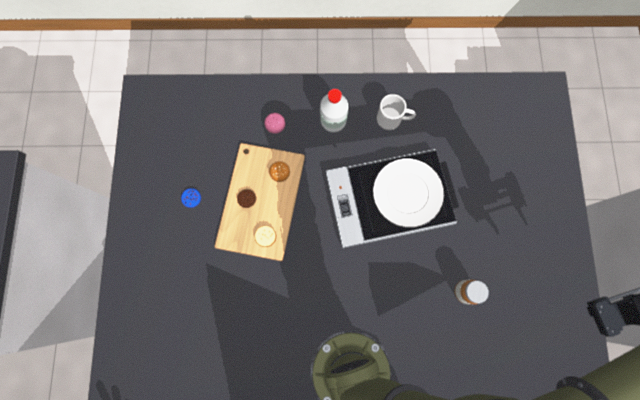

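View pics/scene0.png

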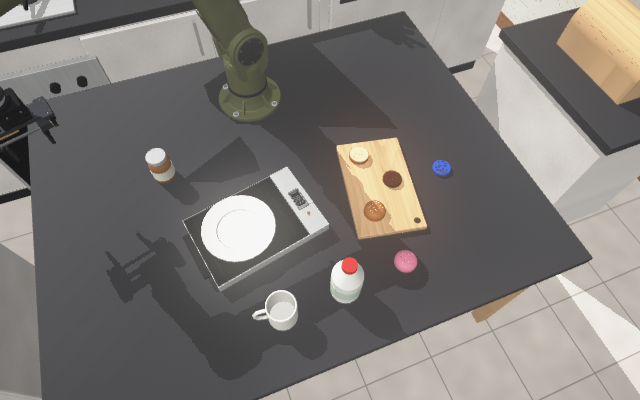

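The top picture shows these things:
- Patty shapes: dark brown (246,198) on the board and blue (190,198). The brown one fits "dark brown, on the board".
- Dome shapes: orange and seeded (279,171) on the board and pink (275,123). The orange one is meant.
- Bun base: (264,236).
- Plate: (408,192).
- Slide: (344,205), with the lamp at (340,187).

I'll confirm these in an enlarged crop and measure them.

```bash
python3 - <<'E'
from h import *
np.set_printoptions(precision=4,suppress=True)
p=cv2.imread('pics/top0.png'); d=np.load('pics/top0_d.npy')
a=cv2.resize(p[100:270,175:320],None,fx=3.4,fy=3.4,interpolation=cv2.INTER_CUBIC)
cv2.imwrite('pics/crop_b.png',a)
b=cv2.resize(p[140:255,320:460],None,fx=5,fy=5,interpolation=cv2.INTER_CUBIC)
cv2.imwrite('pics/crop_t.png',b)
P=viewer.camera_params('top');K=np.array(P['K']);T=np.array(P['cam_to_world']);print(K[0,0],T[:3,3])
v,u=np.mgrid[:400,:640]; X=np.stack([(u-K[0,2])/K[0,0]*d,(v-K[1,2])/K[1,1]*d,d],-1)@T[:3,:3].T+T[:3,3]
def reg(name,u0,v0,r,zlo,zhi):
    m=(np.hypot(u-u0,v-v0)<r)&(X[...,2]>zlo)&(X[...,2]<zhi)
    Q=X[m]; print(name,len(Q),'mean',Q.mean(0),'mid',(Q.min(0)+Q.max(0))/2,'ext',np.ptp(Q,axis=0),'ztop',np.percentile(Q[:,2],90))
reg('base',264,236,16,.028,.05)
reg('patty',246,198,15,.026,.05)
reg('top',279,171,15,.028,.07)
reg('plate',408,192,45,.05,.08)
reg('board',260,200,4,-.1,.1)
reg('lamp',340,187,2,-.1,.1);reg('slide',344,205,3,-.1,.1);reg('milk',334,110,30,.03,.3);reg('mug',391,112,25,.02,.3);reg('jar',473,292,22,.02,.3)
for uu,vv in [(408,192),(344,205),(340,187),(350,225)]: print(uu,vv,X[vv,uu])
E
```

```text
414.4075094113505 [0.2322 0.0756 1.2736]
base 362 mean [0.3919 0.2502 0.0376] mid [0.3965 0.2504 0.0362] ext [0.0708 0.0608 0.0155] ztop 0.04093424900623584
patty 292 mean [0.5097 0.3121 0.0325] mid [0.5162 0.3127 0.0331] ext [0.0711 0.0564 0.0131] ztop 0.03572427982434417
top 341 mean [0.5919 0.2111 0.0444] mid [0.5949 0.2122 0.0421] ext [0.0639 0.0629 0.0279] ztop 0.05020955875595701
plate 2256 mean [ 0.5202 -0.1823  0.0556] mid [ 0.5196 -0.18    0.0597] ext [0.2067 0.2069 0.0194] ztop 0.06074226474870126
board 44 mean [0.5054 0.2713 0.019 ] mid [0.5057 0.2714 0.0188] ext [0.0217 0.0196 0.0142] ztop 0.021598085453803574
lamp 8 mean [0.5391 0.0236 0.0451] mid [0.5387 0.024  0.0447] ext [0.0059 0.0063 0.0071] ztop 0.047085876770122104
slide 25 mean [0.4845 0.0123 0.0356] mid [0.4841 0.0122 0.035 ] ext [0.0134 0.0127 0.0096] ztop 0.038996592245624
milk 863 mean [0.757  0.0423 0.1233] mid [0.7711 0.0414 0.1092] ext [0.0778 0.0843 0.1574] ztop 0.1816657587318717
mug 628 mean [ 0.7815 -0.1475  0.061 ] mid [ 0.7832 -0.1587  0.0587] ext [0.082  0.1151 0.0774] ztop 0.09030428849392359
jar 646 mean [ 0.2256 -0.3361  0.0875] mid [ 0.2252 -0.3442  0.0653] ext [0.0658 0.0648 0.0905] ztop 0.10662529334449788
408 192 [ 0.5222 -0.1836  0.0425]
344 205 [0.4847 0.0122 0.0344]
340 187 [0.5394 0.0239 0.0425]
350 225 [ 0.4218 -0.0043  0.0419]
```

View pics/crop_b.png

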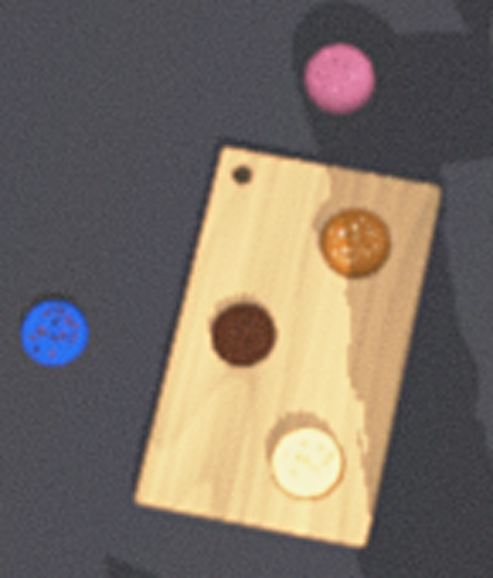

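View pics/crop_t.png

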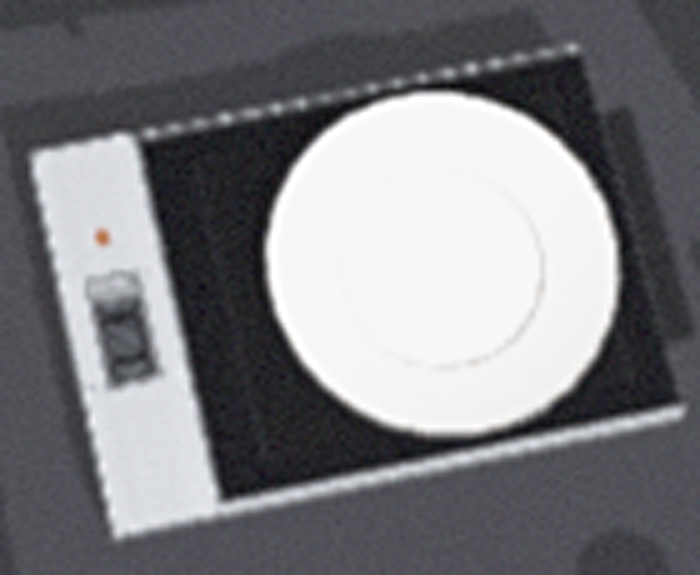

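Top crop: the dark brown disc, the orange seeded dome and the pale disc lie on the board. The blue disc and the pink dome are the look-alikes. The lamp is on the upper (+x) side of the slot and the slide stands at the lower end. I'll write a helper that works out tool-frame shifts, then go above the panel.

```bash
cat >> h.py <<'E'
np.set_printoptions(precision=4,suppress=True)
def target(zang,lean=0):
    # tool x down, tool z at heading zang (deg); lean = turn about tool y (deg)
    a=np.radians(zang); z=np.array([np.cos(a),np.sin(a),0]); x=np.array([0,0,-1.]); y=np.cross(z,x)
    return R.from_matrix(np.stack([x,y,z],1))*R.from_euler('y',lean,degrees=True)
def go(pos,zang,lean=0):
    s=readout.get_state(); R0=R.from_rotvec(s['tool_rot']); 
    l=R0.inv().apply(np.array(pos)-s['position']); t=(R0.inv()*target(zang,lean)).as_rotvec(degrees=True)
    z=R0.as_matrix()[:,2]
    print('t',round(float(s['time']),2),'pos',s['position'],'zang',np.degrees(np.arctan2(z[1],z[0])).round(2),'f',np.round(s['ft_force'],1),'w',round(float(s['grip_width']),3),'\n linear',np.round(l,4),'twist',np.round(t,2))
E
python3 -c "
from h import *
go([.46,.0,.22],12)"
```

```text
t 0.65 pos [ 0.1913 -0.6212  0.2336] zang -72.88 f [-0.4  0.2 -0.1] w 0.996 
 linear [ 0.0135  0.4397 -0.5146] twist [-84.88   0.     0.01]
```

```bash
python3 -m creep '[{"linear":[0.013,0.44,-0.514],"twist":[-85,0,0],"fingers":-1},{"linear":[0.013,0.44,-0.514],"twist":[-85,0,0],"fingers":-1},{"linear":[0.013,0.44,-0.514],"twist":[-85,0,0],"fingers":-1},{"linear":[0.013,0.44,-0.514],"twist":[-85,0,0],"fingers":-1},{"linear":[0.013,0.44,-0.514],"twist":[-85,0,0],"fingers":-1},{"linear":[0.013,0.44,-0.514],"twist":[-85,0,0],"fingers":-1},{"linear":[0.013,0.44,-0.514],"twist":[-85,0,0],"fingers":-1},{"linear":[0.013,0.44,-0.514],"twist":[-85,0,0],"fingers":-1}]'
python3 -c "
from h import *
go([.46,.0,.22],12)"
```

```text
time: 1.32
position: [0.3243, -0.3136, 0.2274]
tool_rot: [0.208, 1.56, -0.21]
ft_force: [0.8, -0.2, 0.4]
grip_width: 0.996
t 1.32 pos [ 0.3243 -0.3136  0.2274] zang -15.25 f [ 0.8 -0.2  0.4] w 0.996 
 linear [0.0071 0.3382 0.0484] twist [-27.25   0.02   0.06]
```

```bash
python3 -m creep '[{"linear":[0.007,0.338,0.048],"twist":[-27,0,0],"fingers":-1},{"linear":[0.007,0.338,0.048],"twist":[-27,0,0],"fingers":-1},{"linear":[0.007,0.338,0.048],"twist":[-27,0,0],"fingers":-1},{"linear":[0.007,0.338,0.048],"twist":[-27,0,0],"fingers":1},{"linear":[0.007,0.338,0.048],"twist":[-27,0,0],"fingers":1},{"linear":[0.007,0.338,0.048],"twist":[-27,0,0],"fingers":1},{"linear":[0.007,0.338,0.048],"twist":[-27,0,0],"fingers":1},{"linear":[0.007,0.338,0.048],"twist":[-27,0,0],"fingers":1}]'
python3 - <<'E'
from h import *
go([.46,.0,.22],12)
p,d=snap('wrist','w1'); P=viewer.camera_params('wrist'); print(np.array(P['K'])[0,0],np.array(P['cam_to_world']))
for n in ['thumb_slide','pilot_lamp']: print(n,[(np.round(x['centre'],4),round(x['conf'],2)) for x in nets.place_of('wrist',n)])
E
```

```text
time: 1.98
position: [0.4582, -0.0083, 0.2208]
tool_rot: [-0.158, 1.564, 0.155]
ft_force: [0.9, -0.2, -1.2]
grip_width: 0.708
t 1.98 pos [ 0.4582 -0.0083  0.2208] zang 11.41 f [ 0.9 -0.2 -1.2] w 0.708 
 linear [0.0008 0.0077 0.0034] twist [-0.59  0.07  0.1 ]
299.166149855356 [[ 0.9782  0.1986  0.0605  0.4452]
 [ 0.2076 -0.9431 -0.2598  0.072 ]
 [ 0.0054  0.2667 -0.9638  0.3724]
 [ 0.      0.      0.      1.    ]]
thumb_slide [(array([0.4749, 0.0111, 0.0422]), 0.67)]
pilot_lamp [(array([0.5335, 0.0218, 0.0435]), 0.67)]
```

View pics/w1.png

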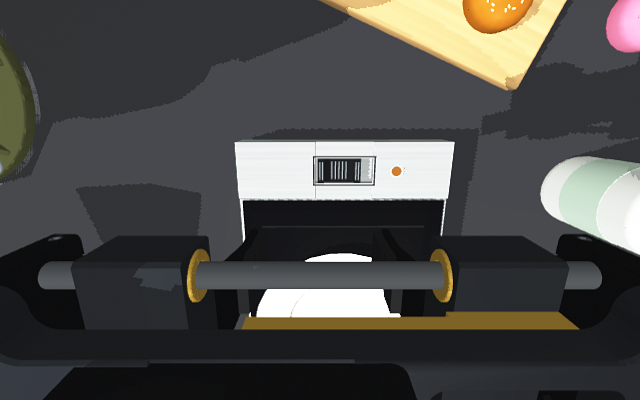

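The wrist view shows the slot at columns 313–375, rows 156–186, with the slide at its left (off) end. The lamp is at (397,171). Next I'll convert these to world positions.

```bash
python3 - <<'E'
from h import *
P=viewer.camera_params('wrist');K=np.array(P['K']);T=np.array(P['cam_to_world'])
def ray(u,v,z=.042):
    r=T[:3,:3]@np.linalg.inv(K)@[u,v,1]; return T[:3,3]+r*(z-T[2,3])/r[2]
for n,u,v in [('lamp',396.5,171),('slot l',313.5,171),('slot r',375.5,171),('slot top',344,156.5),('slot bot',344,186),('panel tl',235,142),('tr',453.5,141.5),('bl',242,200),('br',445,200)]: print(n,ray(u,v))
print(np.degrees(np.arctan2(*(ray(453.5,141.5)-ray(235,142))[[1,0]])))
p=cv2.imread('pics/w1.png'); cv2.imwrite('pics/w1c.png',cv2.resize(p[130:210,225:465],None,fx=3.3,fy=3.3,interpolation=cv2.INTER_CUBIC))
E
```

```text
lamp [0.5401 0.0247 0.042 ]
slot l [0.4495 0.0058 0.042 ]
slot r [0.5172 0.0199 0.042 ]
slot top [0.4791 0.0284 0.042 ]
slot bot [ 0.4867 -0.004   0.042 ]
panel tl [0.3598 0.0195 0.042 ]
tr [0.5918 0.0686 0.042 ]
bl [ 0.3762 -0.0439  0.042 ]
br [0.6036 0.0037 0.042 ]
11.95579827895319
```

View pics/w1c.png

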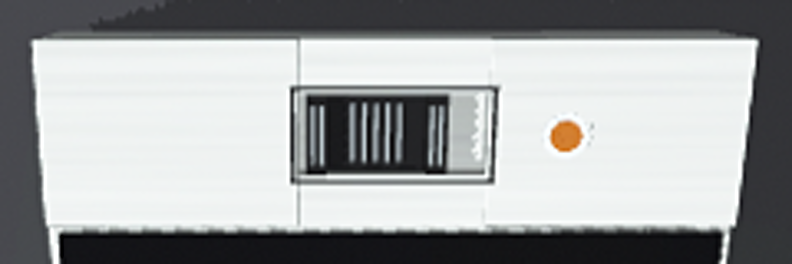

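```bash
python3 -c "
from h import *
go([.473,.010,.075],12,20)"
```

```text
t 2.13 pos [ 0.4584 -0.0066  0.2207] zang 11.85 f [-0.2 -0.7  0.2] w 0.571 
 linear [0.1457 0.0132 0.0175] twist [-0.14 20.06 -0.04]
```

```bash
python3 -m creep '[{"linear":[0.03,0.013,0.017],"twist":[0,7,0],"fingers":1},{"linear":[0.06,0.013,0.017],"twist":[0,14,0],"fingers":1},{"linear":[0.1,0.013,0.017],"twist":[0,20,0],"fingers":1},{"linear":[0.135,0.013,0.017],"twist":[0,20,0],"fingers":1},{"linear":[0.145,0.013,0.017],"twist":[0,20,0],"fingers":1},{"linear":[0.145,0.013,0.017],"twist":[0,20,0],"fingers":1}]'
python3 - <<'E'
from h import *
go([.473,.010,.0535],12,20)
p,d=snap('wrist','w2');snap('scene','s2')
cv2.imwrite('pics/s2c.png',cv2.resize(cv2.imread('pics/s2.png')[140:260,220:360],None,fx=5,fy=5))
E
```

```text
time: 2.63
position: [0.4688, 0.0049, 0.0715]
tool_rot: [-0.189, 1.921, 0.136]
ft_force: [-0.9, -0.6, 0.3]
grip_width: 0.111
t 2.63 pos [0.4688 0.0049 0.0715] zang 11.44 f [-0.9 -0.6  0.3] w 0.111 
 linear [0.0151 0.0041 0.0112] twist [-0.52 -0.47 -0.39]
```

View pics/w2.png

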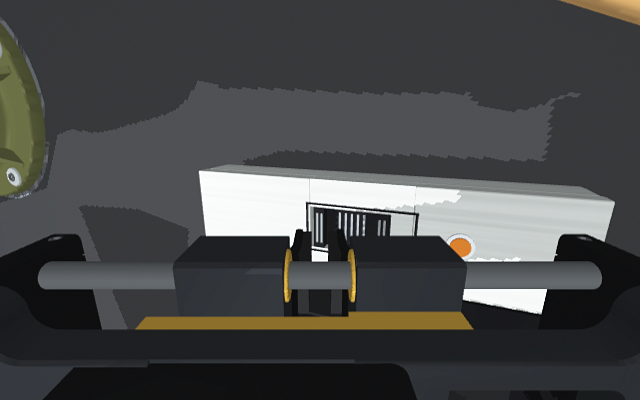

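View pics/s2c.png

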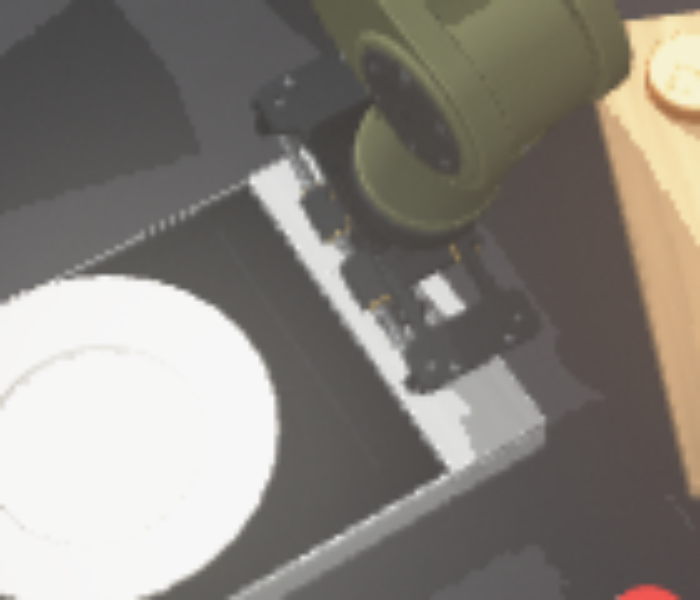

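The wrist view shows the closed fingers near columns 295–350, just before the slot. I'll check whether the arm has settled.

```bash
python3 -c "
from h import *
go([.473,.010,.0535],12,20)"
```

```text
t 2.73 pos [0.4718 0.0052 0.0766] zang 11.35 f [-0.9 -0.6  0.2] w 0.045 
 linear [0.021  0.0045 0.0099] twist [-0.61  0.06 -0.17]
```

```bash
python3 -m creep '[{"linear":[0.003,0.0045,0.002],"twist":[-0.6,0,0],"fingers":1},{"linear":[0.010,0.0045,0.005],"twist":[-0.6,0,0],"fingers":1},{"linear":[0.016,0.0045,0.008],"twist":[-0.6,0,0],"fingers":1},{"linear":[0.016,0.0045,0.008],"twist":[-0.6,0,0],"fingers":1}]'
python3 -c "
from h import *
go([.473,.010,.0535],12,20)"
```

```text
time: 3.07
position: [0.4728, 0.0101, 0.0576]
tool_rot: [-0.199, 1.911, 0.142]
ft_force: [-0.8, 0.2, -0.5]
grip_width: 0.006
t 3.07 pos [0.4728 0.0101 0.0576] zang 12.01 f [-0.8  0.2 -0.5] w 0.006 
 linear [ 0.0038 -0.0002  0.0016] twist [ 0.01  0.05 -0.13]
```

```bash
python3 -m creep '[{"linear":[0.002,0,0.001],"twist":[0,0,0],"fingers":1},{"linear":[0.004,0,0.0015],"twist":[0,0,0],"fingers":1},{"linear":[0.004,0,0.0015],"twist":[0,0,0],"fingers":1}]'
python3 -c "
from h import *
go([.496,.015,.0535],12,20)
snap('wrist','w3')"
```

```text
time: 3.32
position: [0.4728, 0.0106, 0.0531]
tool_rot: [-0.198, 1.912, 0.144]
ft_force: [-0.1, -0.0, 0.2]
grip_width: 0.0
t 3.32 pos [0.4728 0.0106 0.0531] zang 12.04 f [-0.1 -0.   0.2] w 0.0 
 linear [-0.0085 -0.0005  0.0221] twist [ 0.04 -0.01 -0.19]
```

View pics/w3.png

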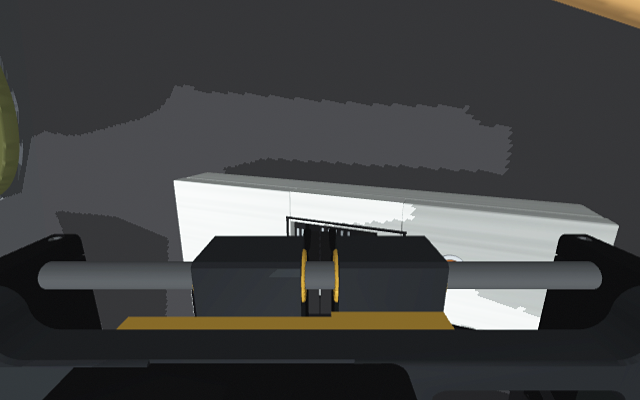

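The closed fingers stand over the slot with no contact yet. I'll go a little deeper and watch the force.

```bash
python3 -m creep '[{"linear":[0.001,0,0.0004],"twist":[0,0,0],"fingers":1},{"linear":[0.002,0,0.0008],"twist":[0,0,0],"fingers":1},{"linear":[0.002,0,0.0008],"twist":[0,0,0],"fingers":1}]'; python3 -m creep '[{"linear":[-0.003,0,0.008],"twist":[0,0,0],"fingers":1},{"linear":[-0.004,0,0.012],"twist":[0,0,0],"fingers":1},{"linear":[-0.004,0,0.012],"twist":[0,0,0],"fingers":1}]'
```

```text
time: 3.62
position: [0.4729, 0.0107, 0.0509]
tool_rot: [-0.198, 1.912, 0.144]
ft_force: [-0.4, -0.1, -0.2]
grip_width: 0.005
time: 3.87
position: [0.4865, 0.0136, 0.0507]
tool_rot: [-0.198, 1.911, 0.144]
ft_force: [-0.1, 0.4, -0.7]
grip_width: 0.003
```

```bash
python3 -m creep '[{"linear":[-0.0015,0,0.004],"twist":[0,0,0],"fingers":1},{"linear":[-0.0025,0,0.007],"twist":[0,0,0],"fingers":1},{"linear":[-0.0025,0,0.007],"twist":[0,0,0],"fingers":1}]';python3 -m creep '[{"linear":[-0.0015,0,0.004],"twist":[0,0,0],"fingers":1},{"linear":[-0.0015,0,0.004],"twist":[0,0,0],"fingers":1}]'
```

```text
time: 4.12
position: [0.4928, 0.015, 0.0506]
tool_rot: [-0.198, 1.913, 0.144]
ft_force: [-0.8, -0.4, 0.9]
grip_width: 0.004
time: 4.28
position: [0.4972, 0.0159, 0.0507]
tool_rot: [-0.198, 1.912, 0.144]
ft_force: [-0.5, -0.4, 0.1]
grip_width: 0.01
```

```bash
python3 - <<'E'
from h import *
for i in range(3):
    p,d=viewer.get_image('wrist'); print(readout.get_state()['ft_force'])
snap('top','t4');snap('wrist','w4')
a=cv2.resize(cv2.imread('pics/t4.png')[160:250,310:400],None,fx=5,fy=5,interpolation=cv2.INTER_CUBIC)
b=cv2.resize(cv2.imread('pics/w4.png')[150:340,170:470],None,fx=2.4,fy=2.4,interpolation=cv2.INTER_CUBIC)[:,:]
cv2.imwrite('pics/t4c.png',a);cv2.imwrite('pics/w4c.png',b)
E
```

```text
[-1.0277 -0.6162 -0.1983]
[-1.7552 -0.431   0.3465]
[-0.3336 -0.7575 -1.1826]
```

View pics/t4c.png

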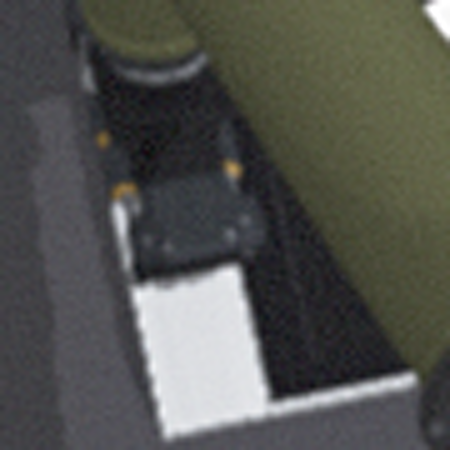

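View pics/w4c.png

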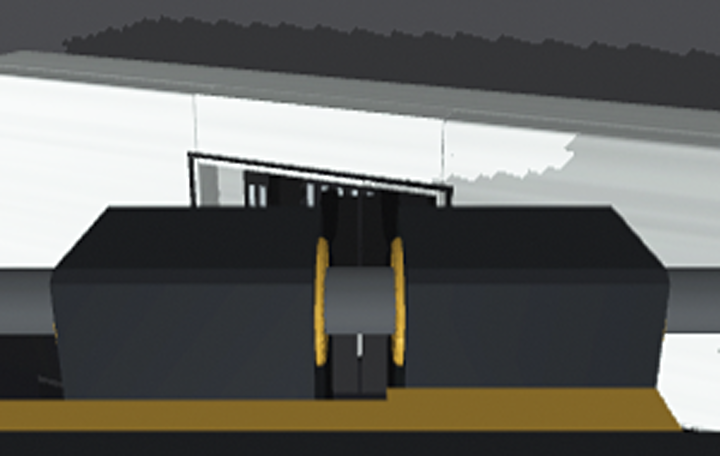

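The wrist crop shows the slide carried over. The gap is now on the left (crop columns 198–245, about 12 mm) and the slide's right end is near 440. I'll push on to the stop.

```bash
python3 -m creep '[{"linear":[-0.0012,0,0.003],"twist":[0,0,0],"fingers":1},{"linear":[-0.0015,0,0.004],"twist":[0,0,0],"fingers":1},{"linear":[-0.0015,0,0.004],"twist":[0,0,0],"fingers":1}]'
python3 -m creep '[{"linear":[-0.0008,0,0.002],"twist":[0,0,0],"fingers":1},{"linear":[-0.0008,0,0.002],"twist":[0,0,0],"fingers":1}]'
python3 - <<'E'
from h import *
snap('wrist','w5')
b=cv2.resize(cv2.imread('pics/w5.png')[150:340,170:470],None,fx=2.4,fy=2.4,interpolation=cv2.INTER_CUBIC)[:,:]
cv2.imwrite('pics/w5c.png',b)
E
```

```text
time: 4.78
position: [0.4993, 0.0163, 0.0507]
tool_rot: [-0.199, 1.917, 0.144]
ft_force: [-4.1, -1.2, 1.6]
grip_width: 0.005
time: 4.95
position: [0.4995, 0.0164, 0.0506]
tool_rot: [-0.199, 1.921, 0.143]
ft_force: [-8.6, -1.6, 2.2]
grip_width: 0.008
```

View pics/w5c.png

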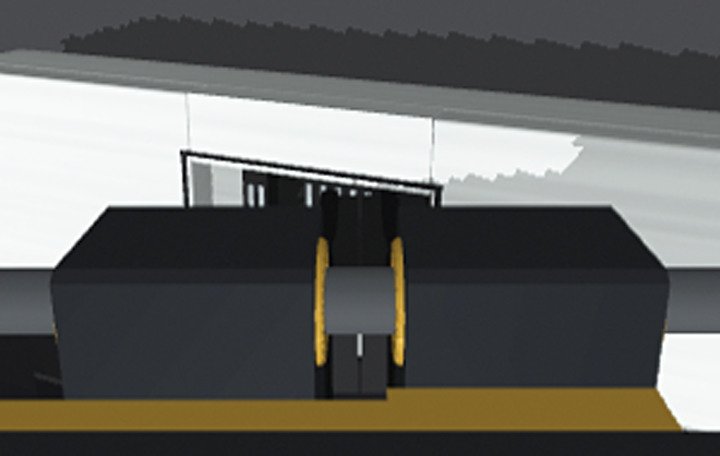

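The stop is reached: force rose to 8.6 N with no further motion, and the gap at the left is clear. Now I'll back off and lift.

```bash
python3 -m creep '[{"linear":[0.003,0,-0.009],"twist":[0,0,0],"fingers":1},{"linear":[0.003,0,-0.009],"twist":[0,0,0],"fingers":1},{"linear":[-0.035,0,-0.023],"twist":[0,0,0],"fingers":1},{"linear":[-0.054,0,-0.03],"twist":[0,0,0],"fingers":1},{"linear":[-0.054,0,-0.03],"twist":[0,-7,0],"fingers":1}]'
python3 -c "
from h import *
go([.48,.13,.22],12)"
```

```text
time: 5.42
position: [0.4992, 0.017, 0.1142]
tool_rot: [-0.183, 1.783, 0.157]
ft_force: [0.5, 0.9, 1.0]
grip_width: 0.007
t 5.42 pos [0.4992 0.017  0.1142] zang 12.11 f [0.5 0.9 1. ] w 0.007 
 linear [-0.1035  0.1152 -0.0182] twist [  0.06 -12.55  -0.41]
```

```bash
python3 -m creep '[{"linear":[-0.104,0.115,-0.018],"twist":[0,-12,0],"fingers":-1},{"linear":[-0.104,0.115,-0.018],"twist":[0,-12,0],"fingers":-1},{"linear":[-0.104,0.115,-0.018],"twist":[0,-12,0],"fingers":-1},{"linear":[-0.104,0.115,-0.018],"twist":[0,-12,0],"fingers":-1},{"linear":[-0.104,0.115,-0.018],"twist":[0,-12,0],"fingers":-1},{"linear":[-0.104,0.115,-0.018],"twist":[0,-12,0],"fingers":-1}]'
cat >> h.py <<'E'
def ray(P,u,v,z):
    K=np.array(P['K']);T=np.array(P['cam_to_world']); r=T[:3,:3]@np.linalg.inv(K)@[u,v,1]; return T[:3,3]+r*(z-T[2,3])/r[2]
def cloud(P,d):
    K=np.array(P['K']);T=np.array(P['cam_to_world']); v,u=np.mgrid[:400,:640]
    return np.stack([(u-K[0,2])/K[0,0]*d,(v-K[1,2])/K[1,1]*d,d],-1)@T[:3,:3].T+T[:3,3]
E
python3 - <<'E'
from h import *
readout.get_state(); P=viewer.camera_params('wrist'); p,d=snap('wrist','w6'); X=cloud(P,d); np.save('pics/w6_X.npy',X)
import json; json.dump({k:np.array(v).tolist() for k,v in P.items()},open('pics/w6_P.json','w'))
go([.48,.13,.22],12)
for n in ['bun_base','patty','bun_top']: print(n,[(np.round(x['centre'],4),round(x['conf'],2)) for x in nets.place_of('wrist',n)])
E
```

```text
time: 5.92
position: [0.4767, 0.13, 0.2197]
tool_rot: [-0.167, 1.576, 0.167]
ft_force: [0.1, -0.8, -1.0]
grip_width: 0.372
t 5.97 pos [0.4762 0.1282 0.2182] zang 12.04 f [ 0.3 -0.8 -1.1] w 0.419 
 linear [-0.0019  0.001   0.004 ] twist [ 0.03 -0.86 -0.1 ]
bun_base [(array([0.3935, 0.2484, 0.0146]), 0.83)]
patty [(array([0.5127, 0.3122, 0.0217]), 0.73)]
bun_top [(array([0.5954, 0.2111, 0.0192]), 0.98), (array([0.766, 0.229, 0.002]), 0.69), (array([0.5091, 0.2715, 0.0031]), 0.5)]
```

View pics/w6.png

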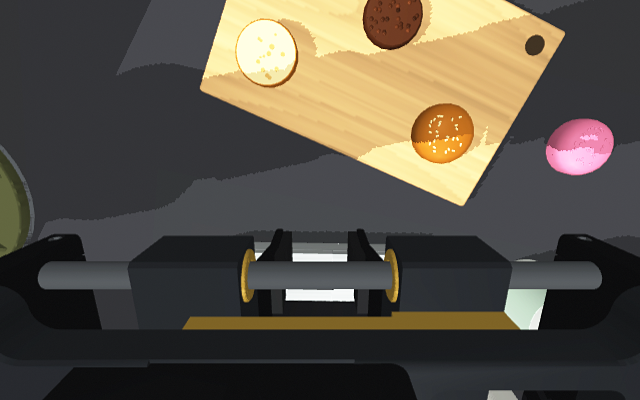

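The wrist view shows the base at (266,52), the patty at (393,18, partly cut off), the orange top at (443,133) and the pink look-alike at (580,146). I'll refine the centres from the top faces.

```bash
python3 - <<'E'
from h import *
import json
X=np.load('pics/w6_X.npy');P=json.load(open('pics/w6_P.json')); v,u=np.mgrid[:400,:640]
def circ(name,X,u0,v0,r,zlo,zhi,rad):
    m=(np.hypot(u-u0,v-v0)<r)&(X[...,2]>zlo)&(X[...,2]<zhi)
    pts=X[m][:,:2].astype(np.float32); c,rr=cv2.minEnclosingCircle(pts)
    print(name,len(pts),'mean',pts.mean(0),'circle',np.round(c,4),round(rr,4),'z',np.median(X[m][:,2]))
circ('base',X,266,52,45,.034,.044,.032)
circ('patty',X,393,18,45,.029,.04,.03)
circ('top',X,443,133,45,.026,.06,.0325)
T=viewer.camera_params('top'); Xt=cloud(T,np.load('pics/top0_d.npy'))
circ('base t',Xt,264,236,18,.033,.045,.032)
circ('patty t',Xt,246,198,16,.0285,.042,.03)
circ('top t',Xt,279,171,16,.03,.06,.0325)
circ('plate rim t',Xt,408,192,45,.055,.075,.105)
E
```

```text
base 3285 mean [0.3931 0.2506] circle [0.3927 0.2503] 0.032 z 0.03776225963233165
patty 2368 mean [0.5117 0.3062] circle [0.5108 0.3116] 0.0297 z 0.03247562457182235
top 2940 mean [0.5906 0.2117] circle [0.5952 0.2114] 0.0326 z 0.04595183353672552
base t 341 mean [0.3921 0.2505] circle [0.3927 0.2511] 0.0321 z 0.03807052432921676
patty t 272 mean [0.5097 0.3126] circle [0.51   0.3127] 0.0299 z 0.0326614022779379
top t 335 mean [0.5924 0.2111] circle [0.5959 0.2119] 0.0329 z 0.04538008361738721
plate rim t 1157 mean [ 0.5203 -0.1825] circle [ 0.5204 -0.1804] 0.1052 z 0.05802836605008954
```

```bash
python3 -c "
from h import *
go([.3927,.2507,.10],12)"
```

```text
t 6.12 pos [0.4755 0.1269 0.2165] zang 11.88 f [-0.1  0.6  0.5] w 0.555 
 linear [ 0.1181  0.1378 -0.0533] twist [-0.13 -1.09 -0.22]
```

```bash
python3 -m creep '[{"linear":[0.03,0.035,-0.013],"twist":[0,-1,0],"fingers":-1},{"linear":[0.06,0.07,-0.026],"twist":[0,-1,0],"fingers":-1},{"linear":[0.09,0.104,-0.04],"twist":[0,-1,0],"fingers":-1},{"linear":[0.117,0.137,-0.053],"twist":[0,-1,0],"fingers":-1},{"linear":[0.117,0.137,-0.053],"twist":[0,-1,0],"fingers":-1},{"linear":[0.117,0.137,-0.053],"twist":[0,-1,0],"fingers":-1},{"linear":[0.117,0.137,-0.053],"twist":[0,-1,0],"fingers":-1}]'
python3 -c "
from h import *
go([.3927,.2507,.036],12)"
```

```text
time: 6.7
position: [0.3921, 0.2509, 0.1008]
tool_rot: [-0.163, 1.568, 0.168]
ft_force: [0.0, -0.9, 1.3]
grip_width: 0.984
t 6.7 pos [0.3921 0.2509 0.1008] zang 12.07 f [ 0.  -0.9  1.3] w 0.984 
 linear [ 0.0648 -0.0006  0.0007] twist [ 0.07 -0.18 -0.24]
```

```bash
python3 -m creep '[{"linear":[0.03,0,0.0006],"twist":[0,0,0],"fingers":-1},{"linear":[0.055,0,0.0006],"twist":[0,0,0],"fingers":-1},{"linear":[0.065,0,0.0006],"twist":[0,0,0],"fingers":-1},{"linear":[0.065,0,0.0006],"twist":[0,0,0],"fingers":-1}]'
python3 -m creep '[{"linear":[0.0,0,0],"twist":[0,0,0],"fingers":0.3},{"linear":[0,0,0],"twist":[0,0,0],"fingers":0.3},{"linear":[0,0,0],"twist":[0,0,0],"fingers":0.3},{"linear":[0,0,0],"twist":[0,0,0],"fingers":0.3},{"linear":[0,0,0],"twist":[0,0,0],"fingers":0.3},{"linear":[0,0,0],"twist":[0,0,0],"fingers":0.3}]' 12
```

```text
time: 7.03
position: [0.3932, 0.2495, 0.0353]
tool_rot: [-0.16, 1.57, 0.165]
ft_force: [-0.9, 0.4, 0.8]
grip_width: 1.0
time: 7.53
position: [0.3944, 0.2517, 0.038]
tool_rot: [-0.162, 1.563, 0.166]
ft_force: [-1.1, -0.7, 6.2]
grip_width: 0.721
```

```bash
python3 -m creep '[{"linear":[-0.01,0,0],"twist":[0,0,0],"fingers":0.3},{"linear":[-0.03,0,0],"twist":[0,0,0],"fingers":0.3},{"linear":[-0.06,0,0],"twist":[0,0,0],"fingers":0.3},{"linear":[-0.09,0,0],"twist":[0,0,0],"fingers":0.3},{"linear":[-0.09,0,0],"twist":[0,0,0],"fingers":0.3}]'
python3 -c "
from h import *
go([.520,-.181,.13],12)
snap('wrist','w7');go([.520,-.181,.13],12)"
```

```text
time: 7.95
position: [0.3966, 0.2538, 0.1323]
tool_rot: [-0.161, 1.556, 0.169]
ft_force: [1.6, 2.4, -1.1]
grip_width: 0.721
t 7.95 pos [0.3966 0.2538 0.1323] zang 12.02 f [ 1.6  2.4 -1.1] w 0.721 
 linear [ 0.0007 -0.451   0.0301] twist [ 0.02  0.52 -0.24]
t 8.0 pos [0.3959 0.2525 0.1301] zang 11.96 f [ 0.  -0.9 -0.9] w 0.727 
 linear [-0.001  -0.4498  0.0315] twist [-0.04  0.38 -0.17]
```

View pics/w7.png

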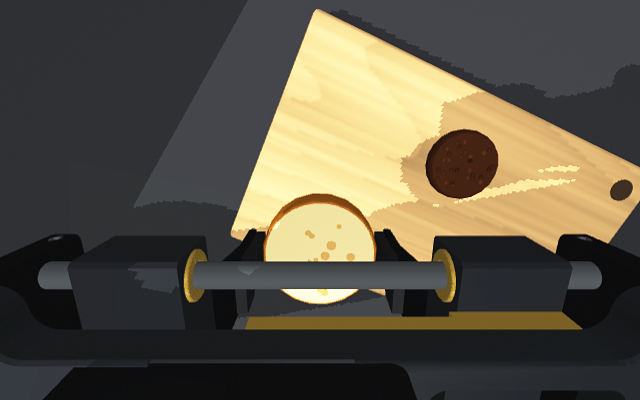

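The wrist view shows the base held between the pads, centred at about (320,249). I'll measure its offset and tilt in the grip.

```bash
cat >> h.py <<'E'
def held(X,box,zlo,zhi):
    u0,u1,v0,v1=box; Q=X[v0:v1,u0:u1].reshape(-1,3); Q=Q[(Q[:,2]>zlo)&(Q[:,2]<zhi)]
    A=np.c_[Q[:,:2]-Q[:,:2].mean(0),np.ones(len(Q))]; s=np.linalg.lstsq(A,Q[:,2],rcond=None)[0]
    c,r=cv2.minEnclosingCircle(Q[:,:2].astype(np.float32)); print('n',len(Q),'slope',s[:2],'z',s[2],'circle',np.round(c,4),round(r,4))
E
python3 - <<'E'
from h import *
s=readout.get_state();P=viewer.camera_params('wrist'); d=np.load('pics/w7_d.npy'); X=cloud(P,d)
print(X[225,320],X[205,320],s['position'])
held(X,(262,378,200,260),X[225,320][2]-.006,X[225,320][2]+.006)
print(ray(P,320,249,.132))
E
```

```text
[0.393  0.269  0.1306] [0.3907 0.2797 0.1297] [0.3959 0.2525 0.1301]
n 5789 slope [ 0.0083 -0.0128] z 0.12987368031151253 circle [0.3955 0.2562] 0.0327
[0.3957 0.256  0.132 ]
```

```bash
python3 -m creep '[{"linear":[0,-0.03,0.002],"twist":[0,0,0],"fingers":0.3},{"linear":[0,-0.07,0.005],"twist":[0,0,0],"fingers":0.3},{"linear":[0,-0.11,0.008],"twist":[0,0,0],"fingers":0.3},{"linear":[0,-0.15,0.011],"twist":[0,0,0],"fingers":0.3},{"linear":[0,-0.19,0.014],"twist":[0,0,0],"fingers":0.3},{"linear":[0,-0.23,0.017],"twist":[0,0,0],"fingers":0.3},{"linear":[0,-0.27,0.02],"twist":[0,0,0],"fingers":0.3},{"linear":[0,-0.31,0.022],"twist":[0,0,0],"fingers":0.3}]'
python3 -c "
from h import *
go([.520,-.183,.12],12)"
```

```text
time: 8.67
position: [0.4791, -0.0494, 0.1251]
tool_rot: [-0.162, 1.566, 0.167]
ft_force: [0.6, 0.1, 0.4]
grip_width: 0.725
t 8.67 pos [ 0.4791 -0.0494  0.1251] zang 11.99 f [0.6 0.1 0.4] w 0.725 
 linear [ 0.0046 -0.1392  0.0122] twist [-0.01 -0.08 -0.2 ]
```

```bash
python3 -m creep '[{"linear":[0.002,-0.04,0.004],"twist":[0,0,0],"fingers":0.3},{"linear":[0.004,-0.08,0.008],"twist":[0,0,0],"fingers":0.3},{"linear":[0.004,-0.115,0.01],"twist":[0,0,0],"fingers":0.3},{"linear":[0.004,-0.139,0.012],"twist":[0,0,0],"fingers":0.3},{"linear":[0.004,-0.139,0.012],"twist":[0,0,0],"fingers":0.3},{"linear":[0.004,-0.139,0.012],"twist":[0,0,0],"fingers":0.3}]'
python3 -c "
from h import *
go([.520,-.183,.069],12)
P=viewer.camera_params('wrist')
p,d=snap('wrist','w8')
go([.520,-.183,.069],12)
X=cloud(P,d);held(X,(262,378,200,260),X[225,320][2]-.006,X[225,320][2]+.006)
"
```

```text
time: 9.17
position: [0.5194, -0.1819, 0.12]
tool_rot: [-0.157, 1.567, 0.166]
ft_force: [-0.2, 1.2, 0.1]
grip_width: 0.727
t 9.17 pos [ 0.5194 -0.1819  0.12  ] zang 11.81 f [-0.2  1.2  0.1] w 0.727 
 linear [ 0.051  -0.0015  0.0004] twist [-0.19 -0.1  -0.34]
t 9.22 pos [ 0.5195 -0.1802  0.1203] zang 11.96 f [ 0.5  0.1 -0. ] w 0.724 
 linear [ 0.0513 -0.0032 -0.    ] twist [-0.04 -0.09 -0.34]
n 5822 slope [ 0.0006 -0.0154] z 0.11974055466502709 circle [ 0.5187 -0.1775] 0.0328
```

View pics/w8.png

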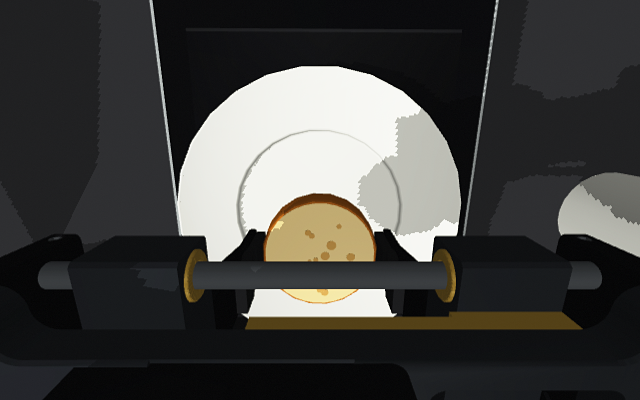

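Base and plate floor are laterally aligned (both near column 320). I'll lower it.

```bash
python3 -m creep '[{"linear":[0.02,-0.003,0.0005],"twist":[0,0,0],"fingers":0.3},{"linear":[0.04,-0.003,0.0005],"twist":[0,0,0],"fingers":0.3},{"linear":[0.049,-0.003,0.0005],"twist":[0,0,0],"fingers":0.3},{"linear":[0.051,-0.003,0.0005],"twist":[0,0,0],"fingers":0.3},{"linear":[0.051,-0.003,0.0005],"twist":[0,0,0],"fingers":0.3}]'
python3 -m creep '[{"linear":[0.002,0,0],"twist":[0,0,0],"fingers":0.3},{"linear":[0.003,0,0],"twist":[0,0,0],"fingers":0.3},{"linear":[0.003,0,0],"twist":[0,0,0],"fingers":0.3}]'
```

```text
time: 9.63
position: [0.5208, -0.1821, 0.07]
tool_rot: [-0.162, 1.566, 0.169]
ft_force: [0.2, -0.2, -0.3]
grip_width: 0.723
time: 9.88
position: [0.5218, -0.1835, 0.0682]
tool_rot: [-0.162, 1.564, 0.166]
ft_force: [-0.9, -0.6, 0.5]
grip_width: 0.727
```

```bash
python3 -m creep '[{"linear":[0.001,0,0],"twist":[0,0,0],"fingers":0.3},{"linear":[0.002,0,0],"twist":[0,0,0],"fingers":0.3},{"linear":[0.002,0,0],"twist":[0,0,0],"fingers":0.3}]';python3 -m creep '[{"linear":[0.001,0,0],"twist":[0,0,0],"fingers":0.3},{"linear":[0.001,0,0],"twist":[0,0,0],"fingers":0.3}]'
```

```text
time: 10.13
position: [0.5213, -0.1836, 0.0655]
tool_rot: [-0.161, 1.565, 0.167]
ft_force: [0.3, 0.3, -0.3]
grip_width: 0.724
time: 10.3
position: [0.5215, -0.1836, 0.065]
tool_rot: [-0.162, 1.565, 0.167]
ft_force: [-1.9, 0.7, 3.4]
grip_width: 0.726
```

Contact (3.4 N). I'll open slightly, then rise.

```bash
python3 -m creep '[{"linear":[0,0,0],"twist":[0,0,0],"fingers":-0.65},{"linear":[0,0,0],"twist":[0,0,0],"fingers":-0.65},{"linear":[0,0,0],"twist":[0,0,0],"fingers":-0.65},{"linear":[-0.01,0,0],"twist":[0,0,0],"fingers":-0.65},{"linear":[-0.05,0,0],"twist":[0,0,0],"fingers":-0.65},{"linear":[-0.09,0,0],"twist":[0,0,0],"fingers":-1},{"linear":[-0.13,0,0],"twist":[0,0,0],"fingers":-1}]'
python3 -c "
from h import *
go([.5105-.0146*0,.312,.10],12)"
```

```text
time: 10.88
position: [0.521, -0.1834, 0.1963]
tool_rot: [-0.161, 1.565, 0.168]
ft_force: [0.5, -1.2, 0.1]
grip_width: 0.904
t 10.88 pos [ 0.521  -0.1834  0.1963] zang 12.02 f [ 0.5 -1.2  0.1] w 0.904 
 linear [0.0984 0.4863 0.0929] twist [ 0.02 -0.03 -0.26]
```

```bash
python3 -m creep '[{"linear":[0,0.03,0.006],"twist":[0,0,0],"fingers":-1},{"linear":[0,0.07,0.014],"twist":[0,0,0],"fingers":-1},{"linear":[0,0.11,0.021],"twist":[0,0,0],"fingers":-1},{"linear":[0.01,0.15,0.029],"twist":[0,0,0],"fingers":-1},{"linear":[0.02,0.19,0.036],"twist":[0,0,0],"fingers":-1},{"linear":[0.03,0.23,0.044],"twist":[0,0,0],"fingers":-1},{"linear":[0.04,0.27,0.052],"twist":[0,0,0],"fingers":-1},{"linear":[0.05,0.305,0.058],"twist":[0,0,0],"fingers":-1}]'
python3 - <<'E'
from h import *
P=viewer.camera_params('top');p,d=snap('top','t9');X=cloud(P,d);v,u=np.mgrid[:400,:640]
cv2.imwrite('pics/t9c.png',cv2.resize(p[130:260,200:460,::-1],None,fx=3,fy=3))
go([.5105,.312,.10],12)
for zl,zh,r in [(.06,.08,12),(.0585,.08,14)]:
  m=(np.hypot(u-408,v-193)<r)&(X[...,2]>zl)&(X[...,2]<zh)
  print(m.sum(),X[m].mean(0),cv2.minEnclosingCircle(X[m][:,:2].astype(np.float32)))
m=(np.hypot(u-408,v-192)<45)&(np.hypot(u-408,v-192)>25)&(X[...,2]>.055)&(X[...,2]<.075)
print('plate',cv2.minEnclosingCircle(X[m][:,:2].astype(np.float32)))
E
```

```text
time: 11.55
position: [0.5147, 0.1292, 0.1462]
tool_rot: [-0.162, 1.563, 0.167]
ft_force: [0.6, -0.2, 0.0]
grip_width: 1.001
t 11.6 pos [0.5119 0.1383 0.1449] zang 12.58 f [-2.2  5.2 -1.4] w 0.998 
 linear [0.0465 0.1694 0.0365] twist [ 0.58  0.04 -0.56]
314 [ 0.5204 -0.1821  0.0651] ((0.5213429927825928, -0.1822805255651474), 0.031289584934711456)
344 [ 0.5214 -0.1824  0.0649] ((0.521772027015686, -0.1832800805568695), 0.03237612918019295)
plate ((0.5196276307106018, -0.18028433620929718), 0.10520493984222412)
```

View pics/t9c.png

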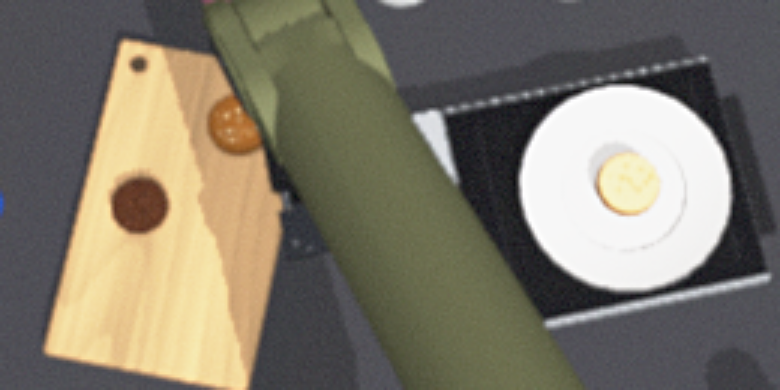

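Base centred within about 3 mm on the plate. On to the brown patty.

```bash
python3 -m creep '[{"linear":[0.01,0.04,0.009],"twist":[0,0,0],"fingers":-1},{"linear":[0.02,0.08,0.018],"twist":[0,0,0],"fingers":-1},{"linear":[0.03,0.12,0.027],"twist":[0,0,0],"fingers":-1},{"linear":[0.045,0.155,0.034],"twist":[0,0,0],"fingers":-1},{"linear":[0.045,0.167,0.036],"twist":[0,0,0],"fingers":-1},{"linear":[0.045,0.167,0.036],"twist":[0,0,0],"fingers":-1},{"linear":[0.045,0.167,0.036],"twist":[0,0,0],"fingers":-1}]'
python3 -c "
from h import *
go([.5105,.312,.034],12)"
```

```text
time: 12.18
position: [0.5151, 0.2981, 0.1014]
tool_rot: [-0.163, 1.565, 0.168]
ft_force: [-0.3, -0.9, 0.5]
grip_width: 0.999
t 12.18 pos [0.5151 0.2981 0.1014] zang 12.09 f [-0.3 -0.9  0.5] w 0.999 
 linear [ 0.0675  0.0143 -0.0016] twist [ 0.09 -0.02 -0.2 ]
```

```bash
python3 -m creep '[{"linear":[0.0,0.014,-0.0015],"twist":[0,0,0],"fingers":-1},{"linear":[0.02,0.014,-0.0015],"twist":[0,0,0],"fingers":-1},{"linear":[0.045,0.014,-0.0015],"twist":[0,0,0],"fingers":-1},{"linear":[0.06,0.014,-0.0015],"twist":[0,0,0],"fingers":-1},{"linear":[0.06,0.014,-0.0015],"twist":[0,0,0],"fingers":-1},{"linear":[0.06,0.014,-0.0015],"twist":[0,0,0],"fingers":-1}]'
python3 -c "
from h import *
go([.5105,.312,.034],12)"
```

```text
time: 12.68
position: [0.5114, 0.3093, 0.041]
tool_rot: [-0.161, 1.566, 0.164]
ft_force: [0.1, -0.6, 1.1]
grip_width: 0.999
t 12.68 pos [0.5114 0.3093 0.041 ] zang 11.85 f [ 0.1 -0.6  1.1] w 0.999 
 linear [ 0.007   0.0028 -0.0003] twist [-0.15 -0.06 -0.14]
```

```bash
python3 -m creep '[{"linear":[0.006,0.0025,0],"twist":[0,0,0],"fingers":-1},{"linear":[0.0065,0.0025,0],"twist":[0,0,0],"fingers":-1},{"linear":[0.0065,0.0025,0],"twist":[0,0,0],"fingers":-1}]'
python3 -m creep '[{"linear":[0.0,0,0],"twist":[0,0,0],"fingers":0.35},{"linear":[0,0,0],"twist":[0,0,0],"fingers":0.35},{"linear":[0,0,0],"twist":[0,0,0],"fingers":0.35},{"linear":[0,0,0],"twist":[0,0,0],"fingers":0.35},{"linear":[0,0,0],"twist":[0,0,0],"fingers":0.35},{"linear":[0,0,0],"twist":[0,0,0],"fingers":0.35}]' 12
```

```text
time: 12.93
position: [0.5108, 0.3139, 0.0354]
tool_rot: [-0.161, 1.564, 0.167]
ft_force: [-0.6, 1.0, -0.6]
grip_width: 1.003
time: 13.43
position: [0.5104, 0.3137, 0.0348]
tool_rot: [-0.161, 1.565, 0.167]
ft_force: [0.2, 0.5, 0.8]
grip_width: 0.68
```

```bash
python3 -m creep '[{"linear":[-0.01,0,0],"twist":[0,0,0],"fingers":0.35},{"linear":[-0.03,0,0],"twist":[0,0,0],"fingers":0.35},{"linear":[-0.06,0,0],"twist":[0,0,0],"fingers":0.35},{"linear":[-0.1,0,0],"twist":[0,0,0],"fingers":0.35},{"linear":[-0.1,0,0],"twist":[0,0,0],"fingers":0.35},{"linear":[-0.1,0,0],"twist":[0,0,0],"fingers":0.35}]'
python3 -c "
from h import *
P=viewer.camera_params('wrist')
p,d=snap('wrist','w10')
go([.521,-.1825,.14],12)
X=cloud(P,d);held(X,(262,378,200,260),X[225,320][2]-.006,X[225,320][2]+.006)
"
```

```text
time: 13.93
position: [0.5119, 0.3146, 0.1379]
tool_rot: [-0.16, 1.56, 0.168]
ft_force: [0.1, -0.7, -1.2]
grip_width: 0.685
t 13.98 pos [0.5109 0.3135 0.1358] zang 11.97 f [-0.5  0.3 -2. ] w 0.682 
 linear [-0.006  -0.4873 -0.093 ] twist [-0.03  0.11 -0.19]
n 5288 slope [ 0.01   -0.0408] z 0.13558143570881234 circle [0.5108 0.3209] 0.0325
```

View pics/w10.png

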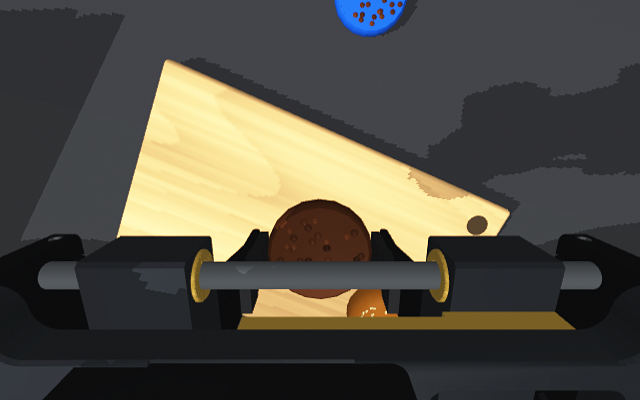

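The brown patty is held at about (320,250). Its centre in the grip:

```bash
python3 -c "
from h import *
P=viewer.camera_params('wrist');d=np.load('pics/w10_d.npy');X=cloud(P,d)
for v in (202,206,210,214,220,230,240,293,296,298): print(v,X[v,320])
held(X,(285,355,208,240),.125,.145)
print(readout.get_state()['position'])
"
```

```text
202 [0.5057 0.341  0.1307]
206 [0.506  0.3394 0.1328]
210 [0.5064 0.3375 0.1339]
214 [0.5068 0.3354 0.1343]
220 [0.5076 0.3318 0.1336]
230 [0.5087 0.3265 0.1345]
240 [0.5099 0.3209 0.1347]
293 [0.5168 0.2885 0.1345]
296 [0.5173 0.2859 0.1335]
298 [0.5176 0.2846 0.1335]
n 2202 slope [ 0.0089 -0.0562] z 0.13355922891197833 circle [0.5081 0.3281] 0.0204
[0.5109 0.3135 0.1358]
```

```bash
python3 -m creep '[{"linear":[0,-0.03,-0.006],"twist":[0,0,0],"fingers":0.35},{"linear":[0,-0.07,-0.013],"twist":[0,0,0],"fingers":0.35},{"linear":[0,-0.11,-0.021],"twist":[0,0,0],"fingers":0.35},{"linear":[0,-0.15,-0.029],"twist":[0,0,0],"fingers":0.35},{"linear":[0,-0.19,-0.036],"twist":[0,0,0],"fingers":0.35},{"linear":[0,-0.23,-0.044],"twist":[0,0,0],"fingers":0.35},{"linear":[0,-0.27,-0.052],"twist":[0,0,0],"fingers":0.35},{"linear":[0,-0.31,-0.059],"twist":[0,0,0],"fingers":0.35}]'
python3 -c "
from h import *
go([.521,-.182,.125],12)"
```

```text
time: 14.65
position: [0.5154, -0.0045, 0.1323]
tool_rot: [-0.161, 1.568, 0.167]
ft_force: [0.9, -0.5, -1.1]
grip_width: 0.685
t 14.65 pos [ 0.5154 -0.0045  0.1323] zang 11.97 f [ 0.9 -0.5 -1.1] w 0.685 
 linear [ 0.0067 -0.1748 -0.0313] twist [-0.04 -0.15 -0.22]
```

```bash
python3 -m creep '[{"linear":[0.003,-0.04,-0.008],"twist":[0,0,0],"fingers":0.35},{"linear":[0.006,-0.08,-0.015],"twist":[0,0,0],"fingers":0.35},{"linear":[0.006,-0.12,-0.022],"twist":[0,0,0],"fingers":0.35},{"linear":[0.006,-0.15,-0.028],"twist":[0,0,0],"fingers":0.35},{"linear":[0.006,-0.163,-0.03],"twist":[0,0,0],"fingers":0.35},{"linear":[0.006,-0.163,-0.03],"twist":[0,0,0],"fingers":0.35},{"linear":[0.006,-0.163,-0.03],"twist":[0,0,0],"fingers":0.35}]'
python3 -c "
from h import *
P=viewer.camera_params('wrist')
p,d=snap('wrist','w11')
go([.521,-.182,.085],12)
"
```

```text
time: 15.23
position: [0.5208, -0.1671, 0.1259]
tool_rot: [-0.159, 1.567, 0.168]
ft_force: [0.8, 0.1, -1.5]
grip_width: 0.68
t 15.28 pos [ 0.5212 -0.1657  0.1262] zang 12.07 f [ 0.2  0.3 -0.7] w 0.684 
 linear [ 0.0412 -0.0161 -0.0036] twist [ 0.07 -0.05 -0.33]
```

View pics/w11.png

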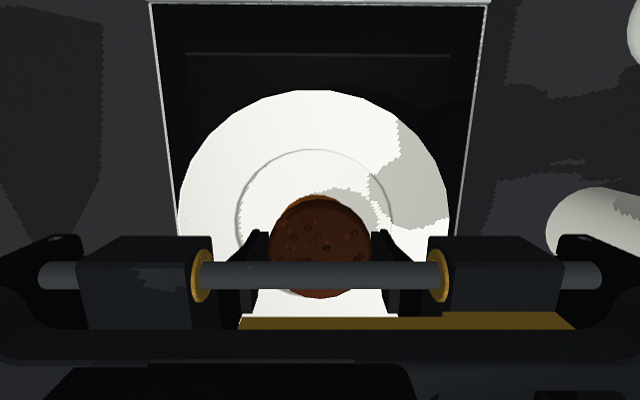

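The patty is above the base, still about 16 mm to +y. I'll correct that and lower.

```bash
python3 -m creep '[{"linear":[0.0,-0.016,-0.0036],"twist":[0,0,0],"fingers":0.35},{"linear":[0.01,-0.016,-0.0036],"twist":[0,0,0],"fingers":0.35},{"linear":[0.03,-0.016,-0.0036],"twist":[0,0,0],"fingers":0.35},{"linear":[0.038,-0.016,-0.0036],"twist":[0,0,0],"fingers":0.35},{"linear":[0.04,-0.016,-0.0036],"twist":[0,0,0],"fingers":0.35},{"linear":[0.04,-0.016,-0.0036],"twist":[0,0,0],"fingers":0.35}]'
python3 -c "
from h import *
P=viewer.camera_params('wrist')
p,d=snap('wrist','w12')
go([.521,-.182,.081],12)
"
```

```text
time: 15.78
position: [0.5208, -0.1823, 0.086]
tool_rot: [-0.162, 1.566, 0.17]
ft_force: [0.7, -0.6, 0.1]
grip_width: 0.684
t 15.83 pos [ 0.5214 -0.1828  0.0869] zang 12.07 f [-0.9  0.1 -0.6] w 0.68 
 linear [ 0.0059  0.0009 -0.0003] twist [ 0.07 -0.01 -0.24]
```

View pics/w12.png

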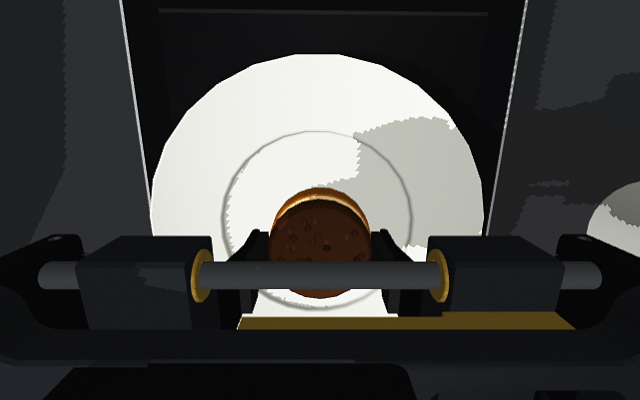

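The patty sits right above the base, with its rim showing evenly. I'll lower it gently.

```bash
python3 -m creep '[{"linear":[0.003,0,0],"twist":[0,0,0],"fingers":0.35},{"linear":[0.005,0,0],"twist":[0,0,0],"fingers":0.35},{"linear":[0.005,0,0],"twist":[0,0,0],"fingers":0.35}]'
python3 -m creep '[{"linear":[0.0015,0,0],"twist":[0,0,0],"fingers":0.35},{"linear":[0.0015,0,0],"twist":[0,0,0],"fingers":0.35}]'
```

```text
time: 16.08
position: [0.5214, -0.1841, 0.0821]
tool_rot: [-0.162, 1.565, 0.167]
ft_force: [0.1, 0.2, -0.5]
grip_width: 0.684
time: 16.25
position: [0.5213, -0.1841, 0.0805]
tool_rot: [-0.161, 1.565, 0.167]
ft_force: [0.4, -0.5, -0.6]
grip_width: 0.684
```

```bash
python3 -m creep '[{"linear":[0.001,0,0],"twist":[0,0,0],"fingers":0.35},{"linear":[0.001,0,0],"twist":[0,0,0],"fingers":0.35}]'
python3 -m creep '[{"linear":[0.001,0,0],"twist":[0,0,0],"fingers":0.35},{"linear":[0.001,0,0],"twist":[0,0,0],"fingers":0.35}]'
```

```text
time: 16.42
position: [0.5215, -0.1842, 0.0797]
tool_rot: [-0.162, 1.565, 0.167]
ft_force: [-0.7, 0.9, 0.8]
grip_width: 0.686
time: 16.58
position: [0.5216, -0.1842, 0.0797]
tool_rot: [-0.162, 1.565, 0.166]
ft_force: [-3.2, 1.6, 7.9]
grip_width: 0.685
```

Contact. Release and rise.

```bash
python3 -m creep '[{"linear":[-0.001,0,0],"twist":[0,0,0],"fingers":-0.6},{"linear":[-0.001,0,0],"twist":[0,0,0],"fingers":-0.6},{"linear":[-0.001,0,0],"twist":[0,0,0],"fingers":-0.6},{"linear":[-0.01,0,0],"twist":[0,0,0],"fingers":-0.6},{"linear":[-0.04,0,0],"twist":[0,0,0],"fingers":-0.6},{"linear":[-0.08,0,0],"twist":[0,0,0],"fingers":-1},{"linear":[-0.1,0,0],"twist":[0,0,0],"fingers":-1}]'
python3 -c "
from h import *
go([.5955,.2115,.13],12)"
```

```text
time: 17.17
position: [0.5231, -0.1843, 0.1827]
tool_rot: [-0.163, 1.561, 0.166]
ft_force: [0.7, 0.3, 1.0]
grip_width: 0.881
t 17.17 pos [ 0.5231 -0.1843  0.1827] zang 12.01 f [0.7 0.3 1. ] w 0.881 
 linear [0.0538 0.372  0.153 ] twist [ 0.01  0.21 -0.08]
```

```bash
python3 -m creep '[{"linear":[0,0.03,0.012],"twist":[0,0,0],"fingers":-1},{"linear":[0,0.07,0.029],"twist":[0,0,0],"fingers":-1},{"linear":[0,0.108,0.044],"twist":[0,0,0],"fingers":-1},{"linear":[0,0.146,0.06],"twist":[0,0,0],"fingers":-1},{"linear":[0.01,0.184,0.076],"twist":[0,0,0],"fingers":-1},{"linear":[0.02,0.22,0.09],"twist":[0,0,0],"fingers":-1},{"linear":[0.03,0.255,0.105],"twist":[0,0,0],"fingers":-1},{"linear":[0.04,0.29,0.12],"twist":[0,0,0],"fingers":-1}]'
python3 - <<'E'
from h import *
P=viewer.camera_params('top');p,d=snap('top','t13');X=cloud(P,d);v,u=np.mgrid[:400,:640]
cv2.imwrite('pics/t13c.png',cv2.resize(p[130:260,200:460,::-1],None,fx=3,fy=3))
go([.5955,.2115,.13],12)
for zl,zh,r in [(.073,.09,14),(.0715,.09,15)]:
  m=(np.hypot(u-408,v-193)<r)&(X[...,2]>zl)&(X[...,2]<zh)
  print(m.sum(),X[m].mean(0),cv2.minEnclosingCircle(X[m][:,:2].astype(np.float32)))
m=(np.hypot(u-408,v-192)<45)&(np.hypot(u-408,v-192)>25)&(X[...,2]>.055)&(X[...,2]<.075)
print('plate',cv2.minEnclosingCircle(X[m][:,:2].astype(np.float32)))
E
```

```text
time: 17.83
position: [0.5788, 0.1261, 0.1397]
tool_rot: [-0.162, 1.564, 0.166]
ft_force: [-0.0, -0.4, 0.3]
grip_width: 0.999
t 17.88 pos [0.5772 0.1368 0.1384] zang 12.58 f [0.1 6.1 0.6] w 1.002 
 linear [0.0092 0.0688 0.0341] twist [ 0.58  0.07 -0.65]
304 [ 0.5216 -0.1836  0.0777] ((0.5215862393379211, -0.18427696824073792), 0.029793381690979004)
311 [ 0.5213 -0.1837  0.0776] ((0.522433340549469, -0.18405035138130188), 0.030419642105698586)
plate ((0.5196966528892517, -0.18031619489192963), 0.10442453622817993)
```

View pics/t13c.png

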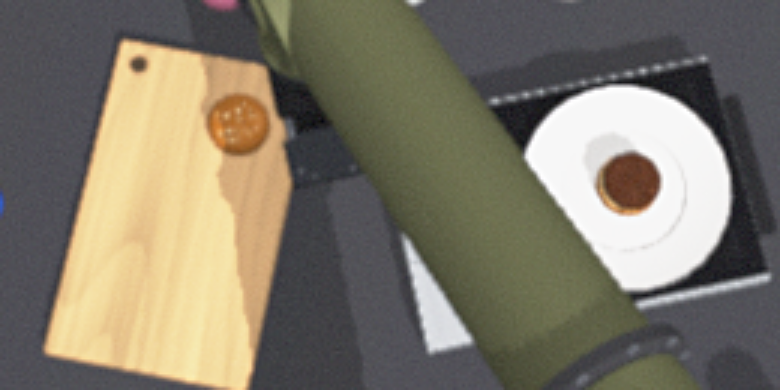

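Patty centred on the base within about 1–2 mm (at (408,191) in the top picture). Now the orange, seeded bun top.

```bash
python3 -m creep '[{"linear":[0.005,0.03,0.015],"twist":[0,0,0],"fingers":-1},{"linear":[0.01,0.06,0.03],"twist":[0,0,0],"fingers":-1},{"linear":[0.012,0.069,0.034],"twist":[0,0,0],"fingers":-1},{"linear":[0.02,0.069,0.034],"twist":[0,0,0],"fingers":-1},{"linear":[0.02,0.069,0.034],"twist":[0,0,0],"fingers":-1},{"linear":[0.02,0.069,0.034],"twist":[0,0,0],"fingers":-1}]'
python3 -c "
from h import *
go([.5955,.2115,.075],12)"
```

```text
time: 18.38
position: [0.5974, 0.1963, 0.119]
tool_rot: [-0.161, 1.567, 0.164]
ft_force: [-0.3, -0.4, 0.1]
grip_width: 0.998
t 18.38 pos [0.5974 0.1963 0.119 ] zang 11.86 f [-0.3 -0.4  0.1] w 0.998 
 linear [0.044  0.0152 0.0014] twist [-0.14 -0.11 -0.1 ]
```

```bash
python3 -m creep '[{"linear":[0.01,0.015,0.0014],"twist":[0,0,0],"fingers":-1},{"linear":[0.03,0.015,0.0014],"twist":[0,0,0],"fingers":-1},{"linear":[0.044,0.015,0.0014],"twist":[0,0,0],"fingers":-1},{"linear":[0.044,0.015,0.0014],"twist":[0,0,0],"fingers":-1},{"linear":[0.044,0.015,0.0014],"twist":[0,0,0],"fingers":-1}]'
python3 -c "
from h import *
go([.5955,.2115,.035],12)"
```

```text
time: 18.8
position: [0.5956, 0.2116, 0.0751]
tool_rot: [-0.161, 1.567, 0.164]
ft_force: [0.1, -0.3, 0.3]
grip_width: 0.998
t 18.8 pos [0.5956 0.2116 0.0751] zang 11.84 f [ 0.1 -0.3  0.3] w 0.998 
 linear [ 0.0401 -0.0002 -0.0001] twist [-0.16 -0.12 -0.12]
```

```bash
python3 -m creep '[{"linear":[0.02,0,0],"twist":[0,0,0],"fingers":-1},{"linear":[0.034,0,0],"twist":[0,0,0],"fingers":-1},{"linear":[0.04,0,0],"twist":[0,0,0],"fingers":-1},{"linear":[0.04,0,0],"twist":[0,0,0],"fingers":-1}]'
python3 -m creep '[{"linear":[0.0,0,0],"twist":[0,0,0],"fingers":0.3},{"linear":[0,0,0],"twist":[0,0,0],"fingers":0.3},{"linear":[0,0,0],"twist":[0,0,0],"fingers":0.3},{"linear":[0,0,0],"twist":[0,0,0],"fingers":0.3},{"linear":[0,0,0],"twist":[0,0,0],"fingers":0.3},{"linear":[0,0,0],"twist":[0,0,0],"fingers":0.3}]' 12
```

```text
time: 19.13
position: [0.5948, 0.213, 0.0343]
tool_rot: [-0.162, 1.568, 0.166]
ft_force: [-0.4, 0.2, -0.3]
grip_width: 1.0
time: 19.63
position: [0.596, 0.2144, 0.0365]
tool_rot: [-0.161, 1.564, 0.167]
ft_force: [-0.6, 0.2, 1.7]
grip_width: 0.737
```

```bash
python3 -m creep '[{"linear":[-0.01,0,0],"twist":[0,0,0],"fingers":0.3},{"linear":[-0.03,0,0],"twist":[0,0,0],"fingers":0.3},{"linear":[-0.06,0,0],"twist":[0,0,0],"fingers":0.3},{"linear":[-0.1,0,0],"twist":[0,0,0],"fingers":0.3},{"linear":[-0.12,0,0],"twist":[0,0,0],"fingers":0.3},{"linear":[-0.12,0,0],"twist":[0,0,0],"fingers":0.3}]'
python3 -c "
from h import *
P=viewer.camera_params('wrist')
p,d=snap('wrist','w14')
go([.5217,-.184,.15],12)
X=cloud(P,d)
for v in (180,190,195,200,205,210,220,240,293,296,300): print(v,X[v,320])
"
```

```text
time: 20.13
position: [0.5985, 0.2158, 0.1623]
tool_rot: [-0.16, 1.555, 0.168]
ft_force: [0.5, 0.8, -0.6]
grip_width: 0.739
t 20.18 pos [0.5973 0.2148 0.1593] zang 11.99 f [ 0.1 -0.2 -1.6] w 0.745 
 linear [ 0.007  -0.3745 -0.1569] twist [-0.01  0.33 -0.22]
180 [0.5982 0.2278 0.0198]
190 [0.6003 0.2177 0.0196]
195 [0.6013 0.2129 0.0205]
200 [0.593  0.2448 0.1587]
205 [0.5932 0.2435 0.1639]
210 [0.5935 0.242  0.1676]
220 [0.5944 0.2376 0.1703]
240 [0.5963 0.2285 0.1739]
293 [0.6025 0.1993 0.1746]
296 [0.603  0.1968 0.1734]
300 [0.6035 0.1945 0.1736]
```

View pics/w14.png

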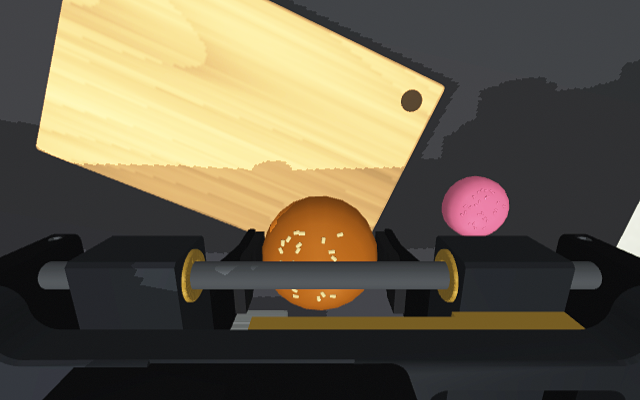

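The orange bun top is held at (320,253), and the pink one is untouched at (475,207). Carrying it over.

```bash
python3 -m creep '[{"linear":[0,-0.03,-0.013],"twist":[0,0,0],"fingers":0.3},{"linear":[0,-0.068,-0.028],"twist":[0,0,0],"fingers":0.3},{"linear":[0,-0.106,-0.044],"twist":[0,0,0],"fingers":0.3},{"linear":[0,-0.144,-0.06],"twist":[0,0,0],"fingers":0.3},{"linear":[0,-0.182,-0.076],"twist":[0,0,0],"fingers":0.3},{"linear":[0,-0.22,-0.092],"twist":[0,0,0],"fingers":0.3},{"linear":[0,-0.258,-0.108],"twist":[0,0,0],"fingers":0.3},{"linear":[0,-0.29,-0.121],"twist":[0,0,0],"fingers":0.3}]'
python3 -c "
from h import *
go([.5217,-.1845,.13],12)"
```

```text
time: 20.85
position: [0.5355, -0.0986, 0.1535]
tool_rot: [-0.16, 1.568, 0.165]
ft_force: [0.6, 0.5, -0.8]
grip_width: 0.741
t 20.85 pos [ 0.5355 -0.0986  0.1535] zang 11.85 f [ 0.6  0.5 -0.8] w 0.741 
 linear [ 0.0233 -0.0814 -0.0311] twist [-0.15 -0.16 -0.18]
```

```bash
python3 -m creep '[{"linear":[0.008,-0.03,-0.012],"twist":[0,0,0],"fingers":0.3},{"linear":[0.016,-0.06,-0.024],"twist":[0,0,0],"fingers":0.3},{"linear":[0.023,-0.077,-0.031],"twist":[0,0,0],"fingers":0.3},{"linear":[0.023,-0.077,-0.031],"twist":[0,0,0],"fingers":0.3},{"linear":[0.023,-0.077,-0.031],"twist":[0,0,0],"fingers":0.3},{"linear":[0.023,-0.077,-0.031],"twist":[0,0,0],"fingers":0.3}]'
python3 -c "
from h import *
go([.5217,-.1845,.098],12)"
```

```text
time: 21.35
position: [0.5231, -0.1753, 0.131]
tool_rot: [-0.161, 1.565, 0.169]
ft_force: [0.3, 0.4, -0.4]
grip_width: 0.739
t 21.35 pos [ 0.5231 -0.1753  0.131 ] zang 12.04 f [ 0.3  0.4 -0.4] w 0.739 
 linear [ 0.033  -0.0089 -0.0032] twist [ 0.04 -0.03 -0.29]
```

```bash
python3 -m creep '[{"linear":[0.0,-0.009,-0.003],"twist":[0,0,0],"fingers":0.3},{"linear":[0.015,-0.009,-0.003],"twist":[0,0,0],"fingers":0.3},{"linear":[0.028,-0.009,-0.003],"twist":[0,0,0],"fingers":0.3},{"linear":[0.032,-0.009,-0.003],"twist":[0,0,0],"fingers":0.3},{"linear":[0.032,-0.009,-0.003],"twist":[0,0,0],"fingers":0.3},{"linear":[0.032,-0.009,-0.003],"twist":[0,0,0],"fingers":0.3}]'
python3 -c "
from h import *
snap('wrist','w15')
go([.5217,-.1845,.094],12)"
```

```text
time: 21.85
position: [0.5222, -0.1853, 0.0993]
tool_rot: [-0.162, 1.565, 0.168]
ft_force: [-0.2, -0.6, -0.5]
grip_width: 0.737
t 21.9 pos [ 0.5226 -0.1855  0.0998] zang 12.04 f [-0.5  0.2 -0.1] w 0.743 
 linear [ 0.0058  0.0012 -0.0006] twist [ 0.04  0.02 -0.2 ]
```

View pics/w15.png

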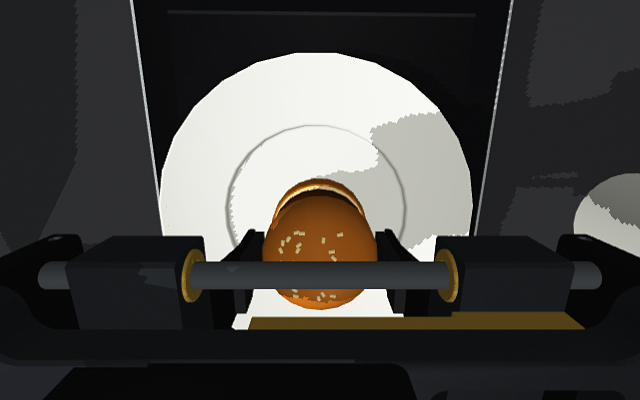

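The top is centred over the stack. Lowering it with small steps.

```bash
python3 -m creep '[{"linear":[0.002,0.001,-0.0005],"twist":[0,0,0],"fingers":0.3},{"linear":[0.004,0.001,-0.0005],"twist":[0,0,0],"fingers":0.3},{"linear":[0.004,0.001,-0.0005],"twist":[0,0,0],"fingers":0.3}]'
python3 -m creep '[{"linear":[0.0015,0,0],"twist":[0,0,0],"fingers":0.3},{"linear":[0.0015,0,0],"twist":[0,0,0],"fingers":0.3}]'
python3 -m creep '[{"linear":[0.001,0,0],"twist":[0,0,0],"fingers":0.3},{"linear":[0.001,0,0],"twist":[0,0,0],"fingers":0.3}]'
```

```text
time: 22.15
position: [0.5214, -0.185, 0.0955]
tool_rot: [-0.162, 1.565, 0.167]
ft_force: [0.1, -0.0, -0.7]
grip_width: 0.741
time: 22.32
position: [0.5217, -0.1852, 0.0944]
tool_rot: [-0.162, 1.565, 0.167]
ft_force: [-1.2, 0.4, 2.3]
grip_width: 0.74
time: 22.48
position: [0.5217, -0.1852, 0.0944]
tool_rot: [-0.162, 1.565, 0.166]
ft_force: [-3.5, 1.6, 9.8]
grip_width: 0.741
```

```bash
python3 -m creep '[{"linear":[-0.001,0,0],"twist":[0,0,0],"fingers":-0.75},{"linear":[-0.001,0,0],"twist":[0,0,0],"fingers":-0.75},{"linear":[-0.001,0,0],"twist":[0,0,0],"fingers":-0.75},{"linear":[-0.001,0,0],"twist":[0,0,0],"fingers":-0.75},{"linear":[-0.02,0,0],"twist":[0,0,0],"fingers":-0.75},{"linear":[-0.06,0,0],"twist":[0,0,0],"fingers":-0.75},{"linear":[-0.1,0,0],"twist":[0,0,0],"fingers":-0.75}]'
python3 -m creep '[{"linear":[-0.03,0.03,0],"twist":[0,0,0],"fingers":-0.75},{"linear":[-0.04,0.07,0],"twist":[0,0,0],"fingers":-0.75},{"linear":[-0.05,0.11,0],"twist":[0,0,0],"fingers":-0.75},{"linear":[-0.05,0.15,0],"twist":[0,0,0],"fingers":-0.75},{"linear":[-0.05,0.19,0],"twist":[0,0,0],"fingers":-0.75},{"linear":[-0.05,0.23,0],"twist":[0,0,0],"fingers":-0.75},{"linear":[-0.05,0.26,0],"twist":[0,0,0],"fingers":-0.75},{"linear":[-0.05,0.29,0],"twist":[0,0,0],"fingers":-0.75}]'
python3 -m creep '[{"linear":[0,0.04,0],"twist":[0,0,0],"fingers":-0.75},{"linear":[0,0.08,0],"twist":[0,0,0],"fingers":-0.75},{"linear":[0,0.12,0],"twist":[0,0,0],"fingers":-0.75},{"linear":[0,0.14,0],"twist":[0,0,0],"fingers":-0.75},{"linear":[0,0.14,0],"twist":[0,0,0],"fingers":-0.75},{"linear":[0,0.14,0],"twist":[0,0,0],"fingers":-0.75},{"linear":[0,0.14,0],"twist":[0,0,0],"fingers":-0.75}]'
python3 - <<'E'
from h import *
P=viewer.camera_params('top');p,d=snap('top','t16');X=cloud(P,d);v,u=np.mgrid[:400,:640]
q,_=snap('scene','s16')
cv2.imwrite('pics/t16c.png',np.hstack([cv2.resize(p[140:260,310:460,::-1],(500,400),interpolation=cv2.INTER_CUBIC),]))
cv2.imwrite('pics/s16c.png',cv2.resize(q[150:300,180:340,::-1],None,fx=4,fy=4,interpolation=cv2.INTER_CUBIC))
m=(np.hypot(u-408,v-191)<18)&(X[...,2]>.085)&(X[...,2]<.13)
print(m.sum(),X[m].mean(0),X[m][:,2].max(),cv2.minEnclosingCircle(X[m][:,:2].astype(np.float32)))
m=(np.hypot(u-408,v-192)<45)&(np.hypot(u-408,v-192)>25)&(X[...,2]>.055)&(X[...,2]<.075)
print('plate',cv2.minEnclosingCircle(X[m][:,:2].astype(np.float32)))
A=np.c_[X[m][:,:2]-X[m][:,:2].mean(0),np.ones(m.sum())];print('rim slope',np.linalg.lstsq(A,X[m][:,2],rcond=None)[0])
print([(n,[np.round(x['centre'],3) for x in nets.place_of('top',n)][:2]) for n in ('thumb_slide','milk','mug','jar','pilot_lamp')])
E
```

```text
time: 23.07
position: [0.5201, -0.1849, 0.1924]
tool_rot: [-0.16, 1.568, 0.17]
ft_force: [0.3, -0.2, -0.1]
grip_width: 0.872
time: 23.73
position: [0.4606, 0.1001, 0.2439]
tool_rot: [-0.163, 1.564, 0.167]
ft_force: [0.3, 0.5, -0.4]
grip_width: 0.871
time: 24.32
position: [0.4326, 0.2338, 0.2442]
tool_rot: [-0.161, 1.565, 0.166]
ft_force: [1.1, -0.5, 0.1]
grip_width: 0.877
388 [ 0.5194 -0.1842  0.1022] 0.11192580893816273 ((0.5229555368423462, -0.1873650848865509), 0.03346593677997589)
plate ((0.5196084976196289, -0.18035095930099487), 0.1048578992486)
rim slope [0.0004 0.0013 0.0587]
[('thumb_slide', [array([0.49 , 0.014, 0.04 ])]), ('milk', [array([0.776, 0.04 , 0.004])]), ('mug', [array([ 0.779, -0.137,  0.002])]), ('jar', [array([ 0.224, -0.346, -0.003])]), ('pilot_lamp', [array([ 0.517, -0.179,  0.039]), array([0.536, 0.023, 0.04 ])])]
```

View pics/t16c.png

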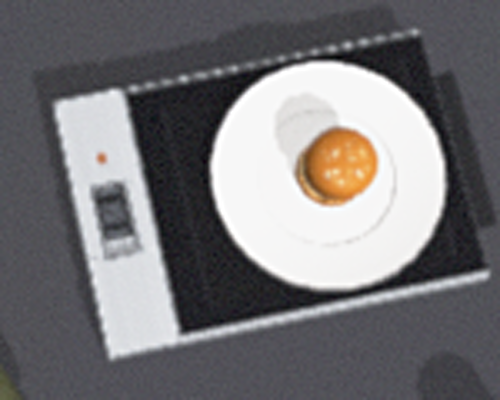

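View pics/s16c.png

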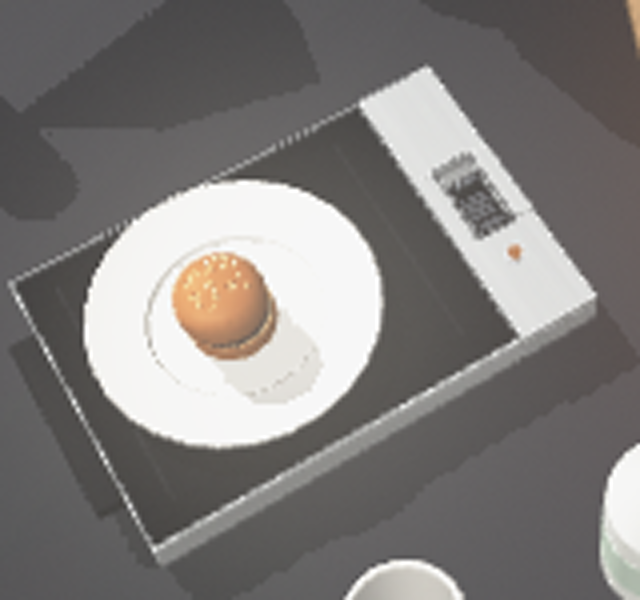

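The burger is stacked and centred, the slide is at the lamp end of its slot, and the plate is flat. Milk, mug and jar are where they were. Handing in.

```bash
python3 -c "
from h import *
print(job.close_job())"
```

```text
the job is handed in; nothing more can be done
None
```

The burger is built on the plate, the tray is switched on, and the job was handed in at about 25 s of the 72 s allowed. No verdict was reported.

- **Switch:** I pushed the thumb slide until it hit the end stop, where the force rose to about 9 N with no further motion. In the last pictures it sits at the lamp end of its slot. The network puts it about 13 mm along from its first reading, which agrees within its accuracy.
- **Burger:** I set down the bun base, the brown patty and the seeded orange top in that order, each lowered to light contact before letting go. I left the blue disc and the pink dome alone.
- **Centring (top camera):** the base is about 3 mm from the plate's centre. The patty is about 1–2 mm off the base and the bun top about 3 mm off the patty.
- **Plate and bystanders:** the plate's rim measured level and the plate had not shifted. The milk and mug read within a few mm of their first positions, and the jar within about 2 mm. For the milk that first position is my own depth measurement, because the network's first milk report was wrong.
- **Disagreements:** the peak of the bun top read 112 mm against 108 mm expected, which I took as depth noise. The network also reported a second, false pilot lamp on the burger.

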